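Square check on a sawn bar end

TASK

At the incoming-goods bench, pull the red protective cap off the sawn end of the brass bar and put it in the blue tray. Then take the black square off its sloping stand and lay it flat on the bench at that bar end, snug in the corner: the long arm flush across the sawn end, the short arm flush along the bar's right-hand side (as seen from the robot). Leave it lying there for the inspector, and do not shift the bar or disturb the marker or the tape roll.

Things in the scene. Friction and masses are not known exactly. Their poses are not given: they have to be found in the camera images.
- bar: brass bar, 200 long, 40 x 40, 2.7 kg, loose, on two 8 mm rubber strips hidden under it (underside 8, top 48 above the bench). Origin: middle of the lower edge of the sawn end face, the end nearer the robot. x along the bar away from that end, y left, z up: the end face is x = 0, the right-hand side y = -20. Far end painted green
- cap: red plastic cap over the sawn end, 1.2 mm play per side, loose, 30 g. Outside 47.4 x 47.4, walls 2.5, 32.5 long; it hangs 3.1 above the bench. Origin: inside its closed end, at mid-width and mid-height; x as the bar's: it reaches from x = -3 to 29.5. Comes off along its -x after 30 mm
- tray: blue open tray, 170 x 210 outside (x, y), 55 high, walls and floor 4 mm, empty, fixed. Origin: centre of its underside on the bench
- stand: white sheet-steel stand, fixed, 200 wide (y). Its panel slopes up at 35 degrees along its +x, outwards to the robot's left, 150 long, its front edge 45 above the bench at x = -65. Two tabs on that edge (y -80 to -52 and 66 to 82), 20 high from the panel, hold the square; between them the edge is free. Origin: on the bench under its middle
- square: black L-shaped aluminium machinist's square, about 0.4 kg, 20 thick, arms 30 wide, white graduations on top. Origin: inner corner, on the underside; z up through it. Long arm along y: x -30 to 0, y -30 to 130. Short arm along x: x 0 to 100, y -30 to 0. Starts flat on the sloping panel, x up the slope, long arm on the tabs. Laid right, not turned over, its x is the bar's x
- marker: blue and black marker pen, 135 long, 14 thick, loose, bystander. Origin: under its middle
- tape: roll of packing tape lying flat, 103 across, 48 high, loose, bystander. Origin: centre of its underside
Things that resemble listed ones, but are neither listed nor needed, are in the scene too. Several things look just like the cap: the one meant starts farthest to the robot's right.

How it is judged:
By the outcome, as a careful person would: the job done as asked, in the order asked, and still so for the second after the job is handed in, with the robot touching nothing.
It also fails if it takes over 61 s, if anything falls off the work surface, if the arm or the gripper's body presses on something with over 40 N, if the wrist force passes 120 N, or if a joint passes its speed limit or range.

ROBOT

A 6-joint arm with a two-finger parallel gripper is mounted at the origin on the work surface. World frame = base frame: x ahead of the robot, y to its left, z up, the work surface at z = 0. Lengths are in m, angles in degrees, forces in N, time in s.
With the tool pointing down it reaches from about 0.35 to 0.875 m from the base axis. Payload 4.2 kg.
Tool frame: the origin (TCP) lies on the front face of the gripper's body, between the roots of the fingers; the fingertips stand 70 mm ahead of it and the grasp point (between the pads) lies 51 mm ahead of it (r.nose_length is the distance from the TCP to the fingertips, in m); z points along the fingers, y is the direction in which the jaws open and shut (so a half turn about z gives the same grasp; the last joint's range is limited). The gripper opens to 87 mm and grips with 3 to 60 N. Pads are 19 mm wide; open, the fingers measure 117 mm over their backs; the gripper's body (75 mm by 190 mm) begins 51 mm behind the grasp point.
Start: joints at [-60.012, 22.042, 0.453, 0, -68.411, -14.817], TCP at [0.164, -0.603, 0.292] pointing down, gripper open.
Joint ranges: [-179.83, 179.83], [-69.29, 118.12], [-61.27, 80.66], [-181.25, 117.63], [-171.15, -9.14], [-177.46, 177.46]. Speed limits (degrees/s): [159.86, 159.86, 180, 180, 180, 180].

INTERFACE

Orientations are given as a 3x3 rotation matrix whose columns are the frame's x, y, z axes.
In Python, from station import telemetry, capture, order, r gives the robot as it stands.
- The arm moves only by the tool drive_tool, never from a script. Its argument "series" is a list of rows, each a list of 4 numbers: the shift along the tool's x, y, z as a fraction of full scale, then the turn about the tool's z as a fraction of full scale. In form: [[dx, dy, dz, turn], ...]. A call has 1 to 10 rows; each row is the pose to reach, as a shift and turn from the pose commanded when the call began, along the tool's axes at that moment; what a row does not reach only later rows make up. Full scale, the value 1, is 0.12 m for a shift and 2 rad for a turn. A row lasts 1/8 s, in which the tool goes at most 62.5 mm and 10.7 degrees, less where a joint would pass 70% of its speed; a pose out of reach is approached as far as the arm can. A call with a number of a shift or a turn outside -1 to 1 is refused whole. A call with a gripper value outside its range is refused whole. "fingers" is the finger opening in mm, from 0 to 87, set as the call begins (left out, the last holds). The fingers move at their own pace and stop on an object; the grip force is fixed at half the most. Time passes only in rows, so rows that repeat a pose let the fingers close. It gives the time, the measured TCP pose, the force and the opening at its end, in the units of the state.
- telemetry.sense(): the state, without advancing time (a new reading comes with each control period).
- capture(name): name is "scene" or "top" or "wrist"; returns a dict with "color" (420x560x3 uint8, blue, green, red), "fx", "fy", "cx", "cy" (pixels), "eye" and "attitude" of the camera in the world; the wrist camera has in their place "mount" (4x4, takes a point from camera to tool coordinates, whose origin is the TCP and whose axes are the flange's). Camera axes: x right, y up, looking along -z (the intrinsics and any distortion apply to the point x, -y, -z); pixel columns grow to the right and rows downward; lengths in m; the calibration is good to about 2 mm. A picture is of the moment at which its call begins: read the wrist's pose just before it. There is no depth.
- order.finish_job(): hands the job in, once; it reports no verdict.
The state is a dict: "time_s": time; "joints": joint angles; "joint_velocities": joint speeds; "effort": joint torques, N m; "tcp_pos": TCP position; "ee_rot": TCP orientation; "wrist_force": force on the tool from outside, world axes, zero at the start; "moment": the same for the moment, N m; "gripper_width": opening from 0.0 (shut) to 1.0 (fully open).
Only numpy, scipy, OpenCV 4.12 (cv2) and the standard library are available. Lean on these libraries where they do the work, as an engineer would, in place of code of your own. Each camera call takes 0.05 s, during which the arm holds its last target. There are 200 camera calls.

## Working session

There is one attempt and no reset: what is moved stays moved. The work goes in short steps, Python scripts to look and compute and a tool call to move; the robot and the scene stay as the last step left them, time stands still between calls to the robot, and variables do not carry over. Pictures are saved under pics/ and viewed, about 8 in all and at most 12, crops included, and the job is handed in when it is done.

Besides the shell and the picture viewer there is one more tool, called after ">>>" by a JSON object that holds its "api" and its "payload". drive_tool: Moves the arm, as the interface text tells. Shift numbers are shares of 0.12 m and turn numbers shares of 2 rad, none past 1 either way. Its arguments: {"type":"object","properties":{"series":{"type":"array","items":{"type":"array","items":{"type":"number","minimum":-1,"maximum":1}}},"fingers":{"type":"number"}},"required":["series"]}

```bash
ls; mkdir -p pics
python3 - <<'E'
from station import telemetry, capture, order, r
import cv2,numpy as np,pickle
s=telemetry.sense();print(s['time_s'],s['tcp_pos'],s['ee_rot'],s['wrist_force'],s['gripper_width'])
for n in ['scene','top','wrist']:
    c=capture(n);pickle.dump(c,open(f'pics/{n}0.pkl','wb'));cv2.imwrite(f'pics/{n}0.png',c['color'])
    print(n,{k:v for k,v in c.items() if k!='color'})
E
```

```text
pics
0.0 [ 0.16346354 -0.60276213  0.29113608] [[-9.65193834e-01 -2.61534789e-01 -6.46149468e-04]
 [-2.61535579e-01  9.65191499e-01  2.12405543e-03]
 [ 6.81435827e-05  2.21911628e-03 -9.99997535e-01]] [-0.29182168 -0.80717756  0.78721428] 1.0026769470002084
scene {'fx': 477.3708879773449, 'fy': 477.3708879773449, 'cx': 275.6355768558697, 'cy': 214.5297374728973, 'eye': array([ 1.16488354, -0.44804321,  1.07460874]), 'attitude': array([[ 0.60713762, -0.63642482,  0.47575978],
       [ 0.79451986,  0.49456051, -0.35234654],
       [-0.01104991,  0.59192343,  0.80591845]])}
top {'fx': 407.60939198783313, 'fy': 407.60939198783313, 'cx': 277.12664397698865, 'cy': 204.629868359709, 'eye': array([0.4924937 , 0.00421796, 0.88497583]), 'attitude': array([[-0.01868946,  0.99087159, -0.13350731],
       [-0.99954356, -0.02168687, -0.02103237],
       [-0.02373574,  0.13305329,  0.99082463]])}
wrist {'fx': 356.5684723988263, 'fy': 356.5684723988263, 'cx': 274.5985030852585, 'cy': 201.12364279654298, 'mount': array([[-9.19447322e-04,  9.61864670e-01,  2.73524243e-01,
         7.51376108e-02],
       [ 9.99999530e-01,  9.68174360e-04, -4.31618802e-05,
        -1.58926882e-03],
       [-3.06335047e-04,  2.73524075e-01, -9.61865108e-01,
        -9.35974557e-02],
       [ 0.00000000e+00,  0.00000000e+00,  0.00000000e+00,
         1.00000000e+00]])}
```

Run:
```python
import cv2
a=cv2.imread('pics/scene0.png');b=cv2.imread('pics/top0.png')
```

```text
(no output)
```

View pics/top0.png

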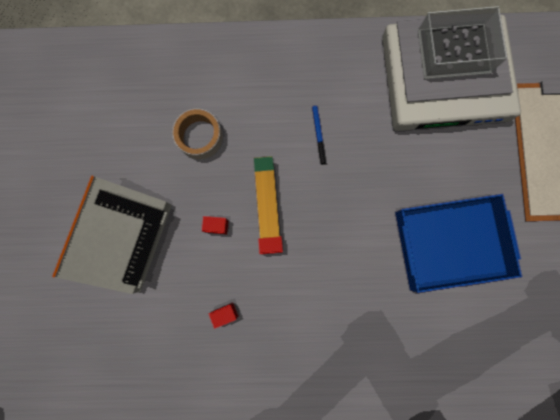

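View pics/scene0.png

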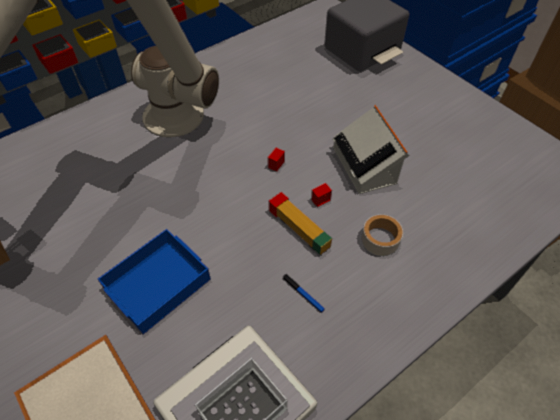

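The top view shows three red caps: (270,245) on the near end of the brass bar, (215,225) loose and (223,316) loose. Image right is the robot's right, so the one meant is (270,245), which is also the one on the bar. The stand with the square is at (115,235), the tray at (460,243), the marker at (320,135) and the tape at (197,132).

```bash
cat > h.py <<'E'
import cv2,numpy as np,pickle
from station import telemetry,capture,order,r
def grab(n,name=None):
    s=telemetry.sense(); c=capture(n)
    if n=='wrist':
        T=np.eye(4);T[:3,:3]=s['ee_rot'];T[:3,3]=s['tcp_pos'];M=T@c['mount'];c['eye']=M[:3,3];c['attitude']=M[:3,:3]
    if name: cv2.imwrite(f'pics/{name}.png',c['color']); pickle.dump(c,open(f'pics/{name}.pkl','wb'))
    return c
def rays(c,px):
    px=np.atleast_2d(px).astype(float)
    d=np.c_[(px[:,0]-c['cx'])/c['fx'],-(px[:,1]-c['cy'])/c['fy'],-np.ones(len(px))]
    return d@np.array(c['attitude']).T
def onz(c,px,z):
    d=rays(c,px); e=np.array(c['eye']); return e+d*((z-e[2])/d[:,2])[:,None]
def proj(c,P):
    q=(np.atleast_2d(P)-c['eye'])@np.array(c['attitude'])
    return np.c_[c['cx']-c['fx']*q[:,0]/q[:,2],c['cy']+c['fy']*q[:,1]/q[:,2]]
def blobs(c,lo,hi,amin=60):
    m=cv2.inRange(cv2.cvtColor(c['color'],cv2.COLOR_BGR2HSV),np.array(lo),np.array(hi))
    cs=cv2.findContours(m,cv2.RETR_EXTERNAL,cv2.CHAIN_APPROX_NONE)[0]
    return sorted([k for k in cs if cv2.contourArea(k)>amin],key=cv2.contourArea,reverse=True)
def tri(c1,p1,c2,p2):
    d=np.stack([rays(c1,p1)[0],-rays(c2,p2)[0]],1);t=np.linalg.lstsq(d,np.array(c2['eye'])-c1['eye'],rcond=None)[0]
    a=c1['eye']+d[:,0]*t[0];b=c2['eye']-d[:,1]*t[1];return (a+b)/2,np.linalg.norm(a-b)
E
python3 - <<'E'
from h import *
for n in ['top','scene']:
    c=pickle.load(open(f'pics/{n}0.pkl','rb'))
    for name,lo,hi,z in [('red',(0,180,90),(6,255,255),.05),('brass',(14,150,90),(28,255,255),.048),('green',(50,80,30),(85,255,255),.048),('blue',(105,150,40),(125,255,255),.055)]:
        for k in blobs(c,lo,hi)[:4]:
            b=cv2.boxPoints(cv2.minAreaRect(k)); P=onz(c,b,z)
            print(n,name,cv2.contourArea(k),b.mean(0).round(),P[:,:2].mean(0).round(4),'corners',P[:,:2].round(3).tolist())
c=pickle.load(open('pics/top0.pkl','rb'))['color'][140:340,40:300]
cv2.imwrite('pics/crop1.png',cv2.resize(c,None,fx=3,fy=3,interpolation=cv2.INTER_CUBIC))
E
```

```text
top red 334.5 [222. 316.] [0.3835 0.1359] corners [[0.389, 0.164], [0.407, 0.121], [0.378, 0.108], [0.36, 0.151]]
top red 301.5 [270. 245.] [0.522  0.0374] corners [[0.536, 0.061], [0.539, 0.016], [0.508, 0.014], [0.505, 0.059]]
top red 299.0 [214. 225.] [0.5656 0.1534] corners [[0.552, 0.178], [0.584, 0.175], [0.579, 0.129], [0.547, 0.132]]
top brass 1163.5 [267. 204.] [0.6087 0.0433] corners [[0.677, 0.068], [0.679, 0.028], [0.541, 0.019], [0.538, 0.058]]
top green 191.0 [264. 164.] [0.6926 0.0488] corners [[0.704, 0.069], [0.708, 0.031], [0.681, 0.028], [0.678, 0.067]]
top blue 9213.5 [459. 243.] [ 0.5195 -0.3413] corners [[0.588, -0.219], [0.619, -0.451], [0.451, -0.461], [0.42, -0.234]]
top blue 126.0 [317. 124.] [ 0.775  -0.0655] corners [[0.813, -0.056], [0.814, -0.066], [0.737, -0.075], [0.736, -0.065]]
scene red 128.0 [322. 190.] [0.5709 0.1513] corners [[0.554, 0.132], [0.558, 0.181], [0.588, 0.17], [0.583, 0.122]]
scene red 123.0 [278. 199.] [0.523  0.0361] corners [[0.51, 0.014], [0.508, 0.063], [0.536, 0.058], [0.538, 0.009]]
scene red 106.5 [276. 154.] [0.3869 0.1337] c
[... 223 characters left out ...]
6085 0.0413] corners [[0.542, 0.016], [0.529, 0.057], [0.676, 0.066], [0.686, 0.027]]
scene green 124.0 [321. 240.] [0.6937 0.0448] corners [[0.682, 0.022], [0.679, 0.071], [0.705, 0.067], [0.708, 0.019]]
scene blue 8035.5 [464.  48.] [0.375  0.9889] corners [[0.012, 0.996], [0.363, 1.437], [0.706, 0.943], [0.42, 0.579]]
scene blue 6072.0 [155. 278.] [ 0.5294 -0.3453] corners [[0.452, -0.466], [0.405, -0.238], [0.617, -0.233], [0.644, -0.445]]
scene blue 1675.5 [216.  24.] [-0.2818  0.3646] corners [[-0.373, 0.256], [-0.402, 0.543], [-0.183, 0.462], [-0.169, 0.198]]
scene blue 1135.0 [ 14. 110.] [-0.2789 -0.4078] corners [[-0.374, -0.471], [-0.378, -0.325], [-0.181, -0.35], [-0.183, -0.486]]
```

View pics/crop1.png

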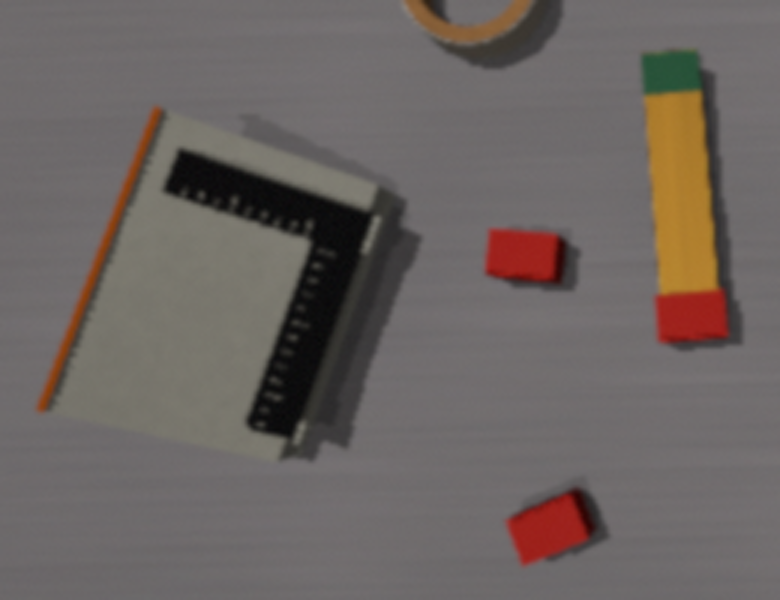

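The crop confirms it: the bar cap is the rightmost of the three red ones, and the square lies on the stand with its long arm on the tabs. I'll move to hover over the bar end.

>>> {"api": "drive_tool", "payload": {"series": [[-0.43, 0.43, 0, 0], [-0.87, 0.87, 0, 0], [-0.87, 0.87, 0, 0]], "fingers": 87}}

```text
time_s: 0.52
tcp_pos: [0.2378, -0.4726, 0.2922]
ee_rot: [[-0.965, -0.264, -0.0], [-0.264, 0.965, 0.001], [-0.0, 0.001, -1.0]]
wrist_force: [-0.6, -0.8, -0.5]
gripper_width: 0.999
```

>>> {"api": "drive_tool", "payload": {"series": [[-0.43, 0.43, 0, 0], [-0.87, 0.87, 0, 0], [-0.87, 0.87, 0, 0]]}}

```text
time_s: 0.9
tcp_pos: [0.3112, -0.3446, 0.2923]
ee_rot: [[-0.964, -0.265, 0.0], [-0.265, 0.964, 0.0], [-0.0, 0.0, -1.0]]
wrist_force: [0.1, -0.0, -0.3]
gripper_width: 0.998
```

>>> {"api": "drive_tool", "payload": {"series": [[-0.43, 0.43, 0, 0], [-0.87, 0.87, 0, 0], [-0.87, 0.87, 0, 0]]}}

```text
time_s: 1.27
tcp_pos: [0.3848, -0.2166, 0.2923]
ee_rot: [[-0.964, -0.265, 0.0], [-0.265, 0.964, 0.0], [-0.001, 0.0, -1.0]]
wrist_force: [-0.5, 0.1, -0.3]
gripper_width: 0.998
```

>>> {"api": "drive_tool", "payload": {"series": [[-0.43, 0.43, 0, 0], [-0.87, 0.87, 0, 0], [-0.87, 0.87, 0, 0]]}}

```text
time_s: 1.65
tcp_pos: [0.4585, -0.0883, 0.2921]
ee_rot: [[-0.964, -0.265, 0.0], [-0.265, 0.964, 0.0], [-0.0, 0.0, -1.0]]
wrist_force: [0.6, -0.5, -0.7]
gripper_width: 0.996
```

>>> {"api": "drive_tool", "payload": {"series": [[-0.43, 0.43, 0, 0.05], [-0.87, 0.87, 0.2, 0.1], [-0.87, 0.87, 0.2, 0.1], [-0.87, 0.87, 0.2, 0.1]]}}

```text
time_s: 2.15
tcp_pos: [0.5309, 0.0382, 0.267]
ee_rot: [[-0.998, -0.067, -0.003], [-0.067, 0.998, -0.001], [0.003, -0.001, -1.0]]
wrist_force: [0.8, -0.4, 0.5]
gripper_width: 0.999
```

```bash
cat > barm.py <<'E'
from h import *
s=telemetry.sense();print(s['time_s'],s['tcp_pos'].round(4),s['wrist_force'].round(2),s['joints'].round(1)); R=s['ee_rot']
print('tool x heading',np.degrees(np.arctan2(R[1,0],R[0,0])))
E
python3 - <<'E'
from barm import *
c=grab('wrist','w1')
for name,lo,hi,z in [('red',(0,180,60),(6,255,255),.0505),('brass',(12,130,60),(30,255,255),.048),('green',(50,80,30),(85,255,255),.048)]:
    for k in blobs(c,lo,hi,200)[:3]:
        b=cv2.boxPoints(cv2.minAreaRect(k)); P=onz(c,b,z);print(name,cv2.contourArea(k),b.mean(0).round(),P[:,:2].mean(0).round(4),P[:,:2].round(4).tolist())
E
```

```text
2.15 [0.5309 0.0382 0.267 ] [ 0.83 -0.38  0.49] [  21.6   14.3  -14.7   -0.   -61.2 -107.7]
tool x heading -176.13728922029208
red 2425.5 [404.  21.] [0.3894 0.1293] [[0.3764, 0.0961], [0.3723, 0.1576], [0.4022, 0.1634], [0.4065, 0.1001]]
red 1412.5 [397. 228.] [0.5625 0.1517] [[0.5772, 0.1257], [0.5365, 0.1316], [0.5472, 0.1769], [0.5888, 0.1725]]
brass 4722.5 [402. 347.] [0.6915 0.1787] [[0.6902, 0.0168], [0.6689, 0.3366], [0.6926, 0.3434], [0.7144, 0.0179]]
brass 3222.0 [274. 236.] [0.5801 0.0387] [[0.5419, 0.0166], [0.5393, 0.0556], [0.6183, 0.0621], [0.621, 0.0205]]
brass 1001.0 [472. 293.] [0.6261 0.2377] [[0.5949, 0.2118], [0.5891, 0.2415], [0.6569, 0.2643], [0.6633, 0.2331]]
green 380.0 [274. 336.] [0.6871 0.0463] [[0.6824, 0.0266], [0.6799, 0.0651], [0.6917, 0.0661], [0.6943, 0.0272]]
```

View pics/w1.png

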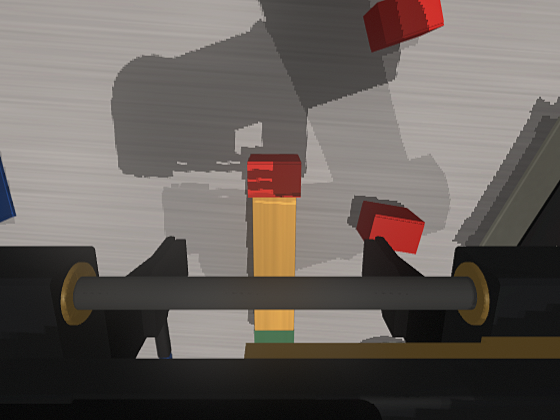

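The close-up shows the bar cap at (275,177), with the brass edges at columns of about 253 and 296. Next I'll fit the brass edges to get the heading and lateral position.

```bash
cat > fit.py <<'E'
from h import *
def edges(c,r0,r1,c0,c1,lo=(12,130,60),hi=(30,255,255),z=.048):
    m=cv2.inRange(cv2.cvtColor(c['color'],cv2.COLOR_BGR2HSV),np.array(lo),np.array(hi))[:,c0:c1]
    L=[];Rr=[]
    for y in range(r0,r1):
        x=np.flatnonzero(m[y])
        if len(x)>5: L.append((x[0]+c0-.5,y));Rr.append((x[-1]+c0+.5,y))
    out=[]
    for e in (L,Rr):
        P=onz(c,e,z)[:,:2]; v=cv2.fitLine(P.astype(np.float32),cv2.DIST_HUBER,0,1e-4,1e-4).ravel()
        s=np.sign(v[0]); out.append((v[2:],v[:2]*s)); print('edge at',v[2:].round(4),'heading',np.degrees(np.arctan2(v[1]*s,v[0]*s)).round(2))
    return out
E
python3 - <<'E'
from fit import *
c=pickle.load(open('pics/w1.pkl','rb'))
e=edges(c,202,272,240,310)
(a,u),(b,v)=e; d=(u+v);d/=np.linalg.norm(d);n=np.array([-d[1],d[0]])
print('width',abs((a-b)@n),'mid',((a+b)/2).round(4),'heading',np.degrees(np.arctan2(d[1],d[0])))
m=cv2.inRange(cv2.cvtColor(c['color'],cv2.COLOR_BGR2HSV),np.array((0,150,40)),np.array((8,255,255)))[140:210,230:320]
ys,xs=np.nonzero(m);print(xs.min()+230,xs.max()+230,ys.min()+140,ys.max()+140)
print(onz(c,[[275,155],[275,163],[275,168],[275,197.5]],.0505)[:,:2].round(4))
col=(a+b)/2; print('axis y at x=.52', (col+d*(.522-col[0])/d[0]).round(4))
E
```

```text
edge at [0.5742 0.0187] heading 2.85
edge at [0.5753 0.0586] heading 3.61
width 0.03974132 mid [0.5748 0.0386] heading 3.2297308
247 300 155 197
[[0.502  0.0349]
 [0.509  0.0354]
 [0.5134 0.0357]
 [0.5403 0.0375]]
axis y at x=.52 [0.522  0.0356]
```

>>> {"api": "drive_tool", "payload": {"series": [[0.06, -0.01, 0.5, 0.004], [0.06, -0.01, 0.98, 0.004], [0.06, -0.01, 0.98, 0.004]]}}

```text
time_s: 2.58
tcp_pos: [0.5207, 0.0334, 0.1478]
ee_rot: [[-0.998, -0.055, -0.009], [-0.055, 0.998, -0.003], [0.009, -0.003, -1.0]]
wrist_force: [0.3, -0.7, 0.7]
gripper_width: 0.999
```

>>> {"api": "drive_tool", "payload": {"series": [[0, 0, 0.2, 0], [0, 0, 0.4, 0], [0, 0, 0.56, 0], [0, 0, 0.56, 0], [0, 0, 0.56, 0]]}}

```text
time_s: 3.2
tcp_pos: [0.5251, 0.0356, 0.0858]
ee_rot: [[-0.998, -0.057, 0.004], [-0.057, 0.998, 0.001], [-0.004, 0.001, -1.0]]
wrist_force: [0.4, -0.3, -0.4]
gripper_width: 1.002
```

Run:
```python
from barm import *
from fit import edges
c=grab('wrist','w2')
```

```text
3.2 [0.5251 0.0356 0.0858] [ 0.39 -0.34 -0.38] [  21.6   26.7  -27.6    0.   -35.5 -108.3]
tool x heading -176.73589242898996
```

View pics/w2.png

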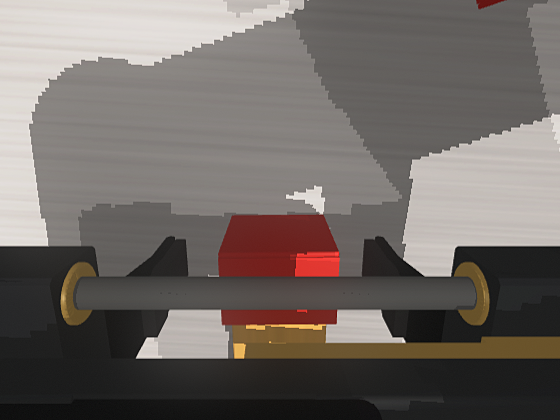

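The cap spans columns 220–338 (middle 279) and the finger mid is about 275, so it is nearly centred. I'll shift slightly, grip and pull straight back.

>>> {"api": "drive_tool", "payload": {"series": [[0, 0.01, 0, 0], [0, 0.01, 0, 0], [0, 0.01, 0, 0], [0, 0.01, 0, 0], [0, 0.01, 0, 0], [0, 0.01, 0, 0]], "fingers": 42}}

```text
time_s: 4.0
tcp_pos: [0.5236, 0.0368, 0.0834]
ee_rot: [[-0.998, -0.057, -0.0], [-0.057, 0.998, -0.0], [0.0, -0.0, -1.0]]
wrist_force: [-0.2, -0.3, 0.7]
gripper_width: 0.544
```

>>> {"api": "drive_tool", "payload": {"series": [[0.04, 0, 0, 0], [0.1, 0, 0, 0], [0.2, 0, 0, 0], [0.3, 0, 0, 0], [0.4, 0, 0, 0], [0.5, 0, 0, 0], [0.5, 0, 0, 0]]}}

```text
time_s: 4.88
tcp_pos: [0.4626, 0.0332, 0.0835]
ee_rot: [[-0.998, -0.057, -0.001], [-0.057, 0.998, -0.0], [0.001, -0.0, -1.0]]
wrist_force: [-0.4, 0.1, -0.6]
gripper_width: 0.54
```

Run:
```python
from barm import *
c=grab('top','t2')
for name,lo,hi,z in [('red',(0,180,90),(6,255,255),.05),('brass',(14,150,90),(28,255,255),.048),('green',(50,80,30),(85,255,255),.048)]:
    for k in blobs(c,lo,hi)[:4]:
        b=cv2.boxPoints(cv2.minAreaRect(k)); P=onz(c,b,z)
        print(name,cv2.contourArea(k),b.mean(0).round(),P[:,:2].mean(0).round(4),P[:,:2].round(3).tolist())
```

```text
4.875 [0.4626 0.0332 0.0835] [-0.43  0.07 -0.6 ] [  24.3   22.7  -36.2   -0.   -31.1 -111. ]
tool x heading -176.72069495034435
red 301.0 [214. 225.] [0.5656 0.1532] [[0.552, 0.177], [0.584, 0.175], [0.579, 0.129], [0.547, 0.132]]
brass 1418.0 [268. 211.] [0.5931 0.0421] [[0.676, 0.068], [0.679, 0.028], [0.51, 0.017], [0.508, 0.056]]
green 192.0 [264. 164.] [0.6929 0.0489] [[0.704, 0.069], [0.707, 0.03], [0.681, 0.029], [0.679, 0.067]]
green 72.5 [441. 124.] [ 0.7684 -0.3266] [[0.77, -0.293], [0.774, -0.36], [0.767, -0.36], [0.763, -0.293]]
```

>>> {"api": "drive_tool", "payload": {"series": [[0, 0, -0.4, 0], [0, 0, -0.8, 0], [0, -0.4, -0.8, 0], [0, -0.8, -0.8, 0], [0, -1, -0.8, 0]]}}

```text
time_s: 5.55
tcp_pos: [0.4709, -0.0882, 0.1797]
ee_rot: [[-0.998, -0.055, 0.001], [-0.055, 0.998, -0.0], [-0.001, -0.0, -1.0]]
wrist_force: [0.6, 0.4, -0.5]
gripper_width: 0.54
```

>>> {"api": "drive_tool", "payload": {"series": [[-0.15, -0.4, 0, 0], [-0.3, -0.8, 0, 0], [-0.3, -1, 0, 0]]}}

```text
time_s: 5.92
tcp_pos: [0.5149, -0.2066, 0.1792]
ee_rot: [[-0.998, -0.055, 0.001], [-0.055, 0.998, -0.001], [-0.001, -0.001, -1.0]]
wrist_force: [-0.6, 0.3, 0.5]
gripper_width: 0.542
```

>>> {"api": "drive_tool", "payload": {"series": [[0, -0.4, 0, 0], [0, -0.8, 0, 0], [0, -1, 0, 0], [0, -1, 0, 0], [0, -1, 0, 0]]}}

```text
time_s: 6.55
tcp_pos: [0.52, -0.3237, 0.1792]
ee_rot: [[-0.998, -0.057, -0.0], [-0.057, 0.998, 0.0], [0.0, 0.0, -1.0]]
wrist_force: [-0.4, 0.2, -1.0]
gripper_width: 0.54
```

Run:
```python
from barm import *
```

```text
6.55 [ 0.52   -0.3237  0.1792] [-0.41  0.23 -1.02] [-16.8  26.5  -9.9  -0.  -53.6 -70. ]
tool x heading -176.75276592304144
```

>>> {"api": "drive_tool", "payload": {"series": [[0, 0, 0.3, 0], [0, 0, 0.6, 0], [0, 0, 0.75, 0], [0, 0, 0.75, 0], [0, 0, 0.75, 0]]}}

```text
time_s: 7.18
tcp_pos: [0.5211, -0.3241, 0.0909]
ee_rot: [[-0.998, -0.058, 0.002], [-0.058, 0.998, -0.001], [-0.002, -0.001, -1.0]]
wrist_force: [0.7, 0.5, 0.5]
gripper_width: 0.54
```

>>> {"api": "drive_tool", "payload": {"series": [[0, 0, 0, 0], [0, 0, 0, 0], [0, 0, 0, 0], [0, 0, 0, 0], [0, 0, -0.3, 0], [0, 0, -0.7, 0], [0, 0, -1, 0]], "fingers": 87}}

```text
time_s: 8.05
tcp_pos: [0.5203, -0.3242, 0.2116]
ee_rot: [[-0.998, -0.057, 0.002], [-0.057, 0.998, -0.001], [-0.002, -0.001, -1.0]]
wrist_force: [-0.2, 0.1, -0.1]
gripper_width: 0.998
```

Run:
```python
from barm import *
for n in ['top','scene']:
  c=grab(n,n+'3')
  for k in blobs(c,(0,180,60),(6,255,255))[:4]:
        b=cv2.boxPoints(cv2.minAreaRect(k)); P=onz(c,b,.05)
        print(n,cv2.contourArea(k),b.mean(0).round(),P[:,:2].mean(0).round(4))
c=pickle.load(open('pics/top3.pkl','rb'))
# stand & square: black blob and white panel
g=c['color'][150:310,40:190]
m=cv2.inRange(cv2.cvtColor(g,cv2.COLOR_BGR2HSV),np.array((0,0,0)),np.array((180,255,45)))
for k in cv2.findContours(m,cv2.RETR_EXTERNAL,cv2.CHAIN_APPROX_NONE)[0]:
    if cv2.contourArea(k)>200: print('black',cv2.contourArea(k),(cv2.approxPolyDP(k,4,True).reshape(-1,2)+[40,150]).tolist())
```

```text
8.05 [ 0.5203 -0.3242  0.2116] [-0.17  0.15 -0.12] [-16.8  24.6  -7.8   0.  -57.5 -69.9]
tool x heading -176.73784886527633
top 344.0 [223. 315.] [0.3837 0.1352]
top 313.5 [214. 225.] [0.5655 0.1524]
scene 516.5 [56. 54.] [-0.4922 -0.1863]
scene 312.0 [163. 273.] [ 0.5332 -0.3259]
scene 283.0 [ 8. 28.] [-0.7544 -0.2657]
scene 262.5 [321. 194.] [0.5819 0.14  ]
black 1885.0 [[100, 190], [96, 203], [113, 209], [118, 205], [119, 211], [138, 217], [144, 214], [123, 278], [136, 285], [163, 211]]
```

Run:
```python
from barm import *
c=pickle.load(open('pics/top3.pkl','rb'))
for px,z in [((100,190),.136),((163,211),.061),((96,203),.136),((136,285),.053),((144,214),.075),((130,207),.1)]: print(px,onz(c,px,z).round(3))
P=onz(c,(130,207),.1)[0]; print('delta tool for TCP at P, z .30:',(R.T@(np.array([P[0],P[1],.30])-s['tcp_pos'])/.12).round(2))
```

```text
8.15 [ 0.5221 -0.325   0.2147] [-0.44  0.92 -0.57] [-16.8  24.4  -7.6   0.1 -57.4 -69.9]
tool x heading -176.69494535930792
(100, 190) [[0.629 0.353 0.136]]
(163, 211) [[0.595 0.256 0.061]]
(96, 203) [[0.604 0.36  0.136]]
(136, 285) [[0.447 0.31  0.053]]
(144, 214) [[0.588 0.29  0.075]]
(130, 207) [[0.6   0.309 0.1  ]]
delta tool for TCP at P, z .30: [-0.96  5.24 -0.73]
```

>>> {"api": "drive_tool", "payload": {"series": [[-0.1, 0.4, -0.37, 0], [-0.17, 0.91, -0.37, 0]]}}

```text
time_s: 8.4
tcp_pos: [0.5355, -0.2162, 0.2562]
ee_rot: [[-0.999, -0.054, 0.006], [-0.054, 0.999, -0.002], [-0.006, -0.002, -1.0]]
wrist_force: [1.5, 1.5, -0.4]
gripper_width: 1.0
```

>>> {"api": "drive_tool", "payload": {"series": [[-0.1, 0.45, -0.37, 0], [-0.17, 0.91, -0.37, 0]]}}

```text
time_s: 8.65
tcp_pos: [0.5493, -0.1048, 0.3005]
ee_rot: [[-0.998, -0.056, 0.005], [-0.056, 0.998, -0.0], [-0.005, -0.001, -1.0]]
wrist_force: [0.6, 0.7, -0.1]
gripper_width: 1.0
```

>>> {"api": "drive_tool", "payload": {"series": [[-0.1, 0.45, 0, 0], [-0.17, 0.91, 0, 0]]}}

```text
time_s: 8.9
tcp_pos: [0.5622, 0.006, 0.2977]
ee_rot: [[-0.998, -0.057, -0.001], [-0.057, 0.998, 0.0], [0.001, 0.0, -1.0]]
wrist_force: [1.1, -0.5, -0.2]
gripper_width: 0.998
```

>>> {"api": "drive_tool", "payload": {"series": [[-0.1, 0.45, 0, 0], [-0.17, 0.91, 0, 0]]}}

```text
time_s: 9.15
tcp_pos: [0.5764, 0.1161, 0.2974]
ee_rot: [[-0.998, -0.057, -0.001], [-0.057, 0.998, -0.0], [0.001, -0.0, -1.0]]
wrist_force: [0.7, -0.1, 0.5]
gripper_width: 0.999
```

>>> {"api": "drive_tool", "payload": {"series": [[-0.1, 0.45, 0, -0.09], [-0.17, 0.91, 0, -0.18], [-0.17, 0.91, 0, -0.18]]}}

```text
time_s: 9.52
tcp_pos: [0.5905, 0.2279, 0.2963]
ee_rot: [[-0.913, -0.409, -0.002], [-0.409, 0.913, -0.001], [0.002, 0.0, -1.0]]
wrist_force: [0.8, -0.0, -1.7]
gripper_width: 1.003
```

>>> {"api": "drive_tool", "payload": {"series": [[0.18, 0.4, 0, -0.09], [0.2, 0.87, 0, -0.18], [0.2, 0.87, 0, -0.27], [0.2, 0.87, 0, -0.36], [0.2, 0.87, 0, -0.41], [0.2, 0.87, 0, -0.41], [0.2, 0.87, 0, -0.41]]}}

```text
time_s: 10.4
tcp_pos: [0.5265, 0.3096, 0.2979]
ee_rot: [[-0.33, -0.944, -0.001], [-0.944, 0.33, -0.0], [0.001, 0.0, -1.0]]
wrist_force: [-0.4, -0.6, -0.2]
gripper_width: 0.998
```

Run:
```python
from barm import *
c=grab('wrist','w3')
```

```text
10.4 [0.5265 0.3096 0.2979] [-0.38 -0.64 -0.21] [ 45.6  20.5  -1.1  -0.  -68.4 -64.9]
tool x heading -109.28768410739963
```

View pics/w3.png

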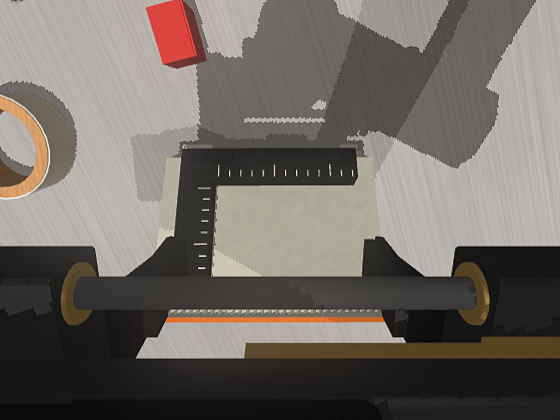

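The view shows the long arm at rows 150–187, columns 180–357, and the inner corner at (217,187), with the short arm running down from it. I'll take a second view nearer the short arm and triangulate the inner corner.

>>> {"api": "drive_tool", "payload": {"series": [[-0.15, -0.25, 0, 0], [-0.19, -0.5, 0, 0], [-0.19, -0.5, 0, 0], [-0.19, -0.5, 0, 0], [-0.19, -0.5, 0, 0]]}}

```text
time_s: 11.08
tcp_pos: [0.59, 0.3122, 0.2984]
ee_rot: [[-0.328, -0.945, -0.0], [-0.945, 0.328, 0.0], [-0.0, 0.0, -1.0]]
wrist_force: [-0.3, 0.6, 0.2]
gripper_width: 1.002
```

```bash
cat > sq.py <<'E'
from h import *
def fl(p):
    v=cv2.fitLine(np.array(p,np.float32),cv2.DIST_HUBER,0,.01,.01).ravel();return v
def inter(a,b):
    t=np.linalg.solve(np.c_[a[:2],-b[:2]],b[2:]-a[2:]);return a[2:]+a[:2]*t[0]
def lines(c,cr,rr):
    """inner edge of long arm: last dark->light going down in columns cr; of short arm: dark->light going right in rows rr"""
    g=cv2.GaussianBlur(cv2.cvtColor(c['color'],cv2.COLOR_BGR2GRAY),(3,3),0).astype(float)
    x0,x1,y0,y1=cr[0],cr[1],cr[2],cr[3]
    A=[(x,y0+np.argmax(np.diff(g[y0:y1,x]))+.5) for x in range(x0,x1)]
    x0,x1,y0,y1=rr
    B=[(x0+np.argmax(np.diff(g[y,x0:x1]))+.5,y) for y in range(y0,y1)]
    return fl(A),fl(B),A,B
E
python3 - <<'E'
from barm import *
c=grab('wrist','w4')
E
```

```text
11.075 [0.59   0.3122 0.2984] [-0.26  0.61  0.2 ] [ 41.7  26.    7.6  -0.  -71.6 -60.9]
tool x heading -109.12337559343823
```

View pics/w4.png

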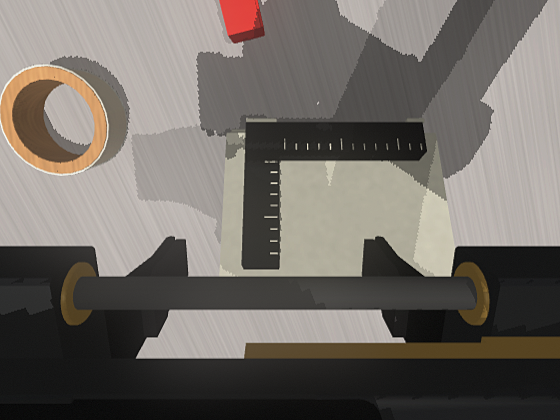

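The inner corner is now at (281,161), and the short arm covers columns 243–281 down to row 268.

Run:
```python
from sq import *
c1=pickle.load(open('pics/w3.pkl','rb'));c2=pickle.load(open('pics/w4.pkl','rb'))
a1,b1,A1,B1=lines(c1,(225,345,180,200),(205,230,196,245)); a2,b2,A2,B2=lines(c2,(290,410,150,175),(270,295,170,260))
for A,B in((A1,B1),(A2,B2)): print(np.std(np.array(A)[:,1]-np.polyval(np.polyfit(*np.array(A).T,1),np.array(A)[:,0])),np.std(np.array(B)[:,0]))
p1,p2=inter(a1,b1),inter(a2,b2); P,e=tri(c1,p1,c2,p2); print('corner',p1.round(1),p2.round(1),P.round(4),'gap',e.round(4))
# edge directions: intersect the planes through the two image lines
def pl(c,v):
    d=rays(c,[v[2:]-50*v[:2],v[2:]+50*v[:2]]);return np.cross(d[0],d[1])
for n,(u,v) in dict(long=(a1,a2),short=(b1,b2)).items():
    d=np.cross(pl(c1,u),pl(c2,v));d/=np.linalg.norm(d);print(n,d.round(3),np.degrees(np.arctan2(d[1],d[0])).round(1),np.degrees(np.arcsin(d[2])).round(1))
# alternative heading: single view, long edge horizontal at P.z ; short edge on 35deg slope
for c,a,b in((c1,a1,b1),(c2,a2,b2)):
    q=onz(c,[a[2:]-50*a[:2],a[2:]+50*a[:2]],P[2]);d=q[1]-q[0];print('long heading',np.degrees(np.arctan2(d[1],d[0])))
    n=pl(c,b); h=np.radians(np.arange(60,80,.01)); u=np.c_[np.cos(h)*np.cos(.6109),np.sin(h)*np.cos(.6109),np.full(h.size,np.sin(.6109))]
    print('short heading',np.degrees(h[np.argmin(abs(u@n))]))
```

```text
0.2787307156772195 1.1797966067587455
0.0 1.7416112874413763
corner [216.6 185.7] [279.7 160.5] [0.5789 0.2924 0.0654] gap 0.0001
long [-0.931  0.345 -0.123] 159.7 -7.1
short [0.283 0.796 0.536] 70.4 32.4
long heading 161.32762576630145
short heading 70.97999999999782
long heading 160.82807654673124
short heading 70.37999999999793
```

Corner ≈ (0.579, 0.292, 0.065), heading ≈ 70.8°, slope confirmed. I'll go to the short arm, about 24 mm up-slope from the corner.

>>> {"api": "drive_tool", "payload": {"series": [[-0.014, -0.09, 0.3, 0], [-0.014, -0.09, 0.7, 0], [-0.014, -0.09, 0.9, 0], [-0.014, -0.09, 0.9, 0]]}}

```text
time_s: 11.62
tcp_pos: [0.6002, 0.3098, 0.1881]
ee_rot: [[-0.328, -0.945, -0.004], [-0.945, 0.328, -0.003], [0.004, 0.003, -1.0]]
wrist_force: [0.3, 0.3, 0.2]
gripper_width: 1.001
```

>>> {"api": "drive_tool", "payload": {"series": [[0, 0, 0.07, 0], [0, 0, 0.14, 0], [0, 0, 0.2, 0], [0, 0, 0.23, 0], [0, 0, 0.23, 0], [0, 0, 0.23, 0]]}}

```text
time_s: 12.38
tcp_pos: [0.6016, 0.3103, 0.1628]
ee_rot: [[-0.328, -0.945, 0.001], [-0.945, 0.328, 0.0], [-0.0, -0.0, -1.0]]
wrist_force: [-0.2, 0.3, 0.8]
gripper_width: 0.999
```

Run:
```python
from barm import *
c=grab('wrist','w5')
```

```text
12.375 [0.6016 0.3103 0.1628] [-0.17  0.3   0.75] [ 40.9  33.   -0.9   0.  -56.1 -60.1]
tool x heading -109.13237460988297
```

View pics/w5.png

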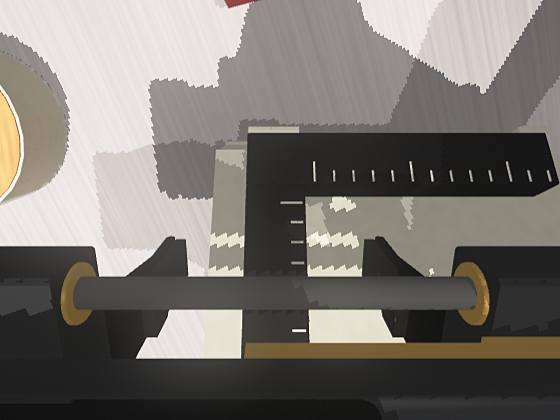

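The arm (columns 243–308) is centred between the fingers (mid 275). Closing, with force checks.

>>> {"api": "drive_tool", "payload": {"series": [[0, 0, 0, 0], [0, 0, 0, 0], [0, 0, 0, 0], [0, 0, 0, 0], [0, 0, 0, 0], [0, 0, 0, 0], [0, 0, 0, 0]], "fingers": 24}}

```text
time_s: 13.3
tcp_pos: [0.6014, 0.3102, 0.1625]
ee_rot: [[-0.328, -0.945, -0.0], [-0.945, 0.328, -0.0], [0.0, 0.0, -1.0]]
wrist_force: [0.2, 0.4, -0.7]
gripper_width: 0.342
```

>>> {"api": "drive_tool", "payload": {"series": [[0, 0, -0.05, 0], [0, 0, -0.15, 0], [0, 0, -0.35, 0], [0, 0, -0.6, 0], [0, 0, -0.85, 0], [0, 0, -1, 0], [0, 0, -1, 0]]}}

```text
time_s: 14.18
tcp_pos: [0.6018, 0.3105, 0.2849]
ee_rot: [[-0.328, -0.945, 0.003], [-0.945, 0.328, 0.003], [-0.004, -0.002, -1.0]]
wrist_force: [-0.1, 0.2, -4.6]
gripper_width: 0.343
```

Run:
```python
from barm import *
c=grab('wrist','w6');grab('scene','s6')
```

```text
14.175 [0.6018 0.3105 0.2849] [-0.12  0.21 -4.57] [ 40.9  27.3   7.8   0.  -70.2 -60.1]
tool x heading -109.13159888935584
```

View pics/w6.png

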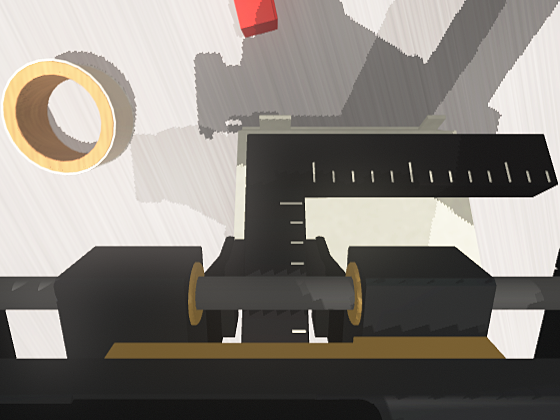

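The square is held in the same pose as before (corner still near (305,197)), with 4.6 N of weight. Carrying it to the bar end and turning.

>>> {"api": "drive_tool", "payload": {"series": [[0.2, -0.02, 0, 0], [0.5, -0.05, 0, 0], [0.8, -0.08, 0, 0], [0.97, -0.087, 0, 0]]}}

```text
time_s: 14.78
tcp_pos: [0.5722, 0.195, 0.2813]
ee_rot: [[-0.329, -0.944, -0.002], [-0.944, 0.329, -0.001], [0.002, 0.002, -1.0]]
wrist_force: [-0.0, 0.4, -4.6]
gripper_width: 0.342
```

>>> {"api": "drive_tool", "payload": {"series": [[0.3, -0.02, 0, 0], [0.6, -0.05, 0, 0], [0.97, -0.087, 0, 0]]}}

```text
time_s: 15.15
tcp_pos: [0.5445, 0.0828, 0.2819]
ee_rot: [[-0.327, -0.945, -0.0], [-0.945, 0.327, 0.0], [0.0, 0.0, -1.0]]
wrist_force: [1.3, -0.3, -4.8]
gripper_width: 0.339
```

>>> {"api": "drive_tool", "payload": {"series": [[0.3, -0.02, 0, 0], [0.6, -0.05, 0, 0], [0.85, -0.087, 0, 0], [0.97, -0.087, 0, 0], [0.97, -0.087, 0, 0]]}}

```text
time_s: 15.78
tcp_pos: [0.5163, -0.0304, 0.2823]
ee_rot: [[-0.329, -0.944, -0.0], [-0.944, 0.329, 0.0], [-0.0, 0.0, -1.0]]
wrist_force: [0.2, 0.8, -3.8]
gripper_width: 0.339
```

>>> {"api": "drive_tool", "payload": {"series": [[0, 0, 0, 0.06], [0, 0, 0, 0.14], [0, 0, 0, 0.22], [0, 0, 0, 0.3], [0, 0, 0, 0.38], [0, 0, 0, 0.46], [0, 0, 0, 0.54], [0, 0, 0, 0.588], [0, 0, 0, 0.588], [0, 0, 0, 0.588]]}}

```text
time_s: 17.02
tcp_pos: [0.5167, -0.0294, 0.2824]
ee_rot: [[-0.998, -0.063, -0.0], [-0.063, 0.998, -0.0], [0.0, -0.0, -1.0]]
wrist_force: [-0.5, 0.8, -3.3]
gripper_width: 0.341
```

Run:
```python
from barm import *
t=np.array([.5162,-.0297,s['tcp_pos'][2]]); print((R.T@(t-s['tcp_pos'])/.12).round(3))
```

```text
17.025 [ 0.5167 -0.0294  0.2824] [-0.48  0.79 -3.34] [  14.7   12.   -15.3   -0.   -62.6 -101.1]
tool x heading -176.3915524091332
[ 0.004 -0.002  0.   ]
```

>>> {"api": "drive_tool", "payload": {"series": [[0, 0, 0.3, 0], [0, 0, 0.7, 0], [0, 0, 0.97, 0], [0, 0, 0.97, 0]]}}

```text
time_s: 17.52
tcp_pos: [0.5151, -0.0302, 0.1639]
ee_rot: [[-0.998, -0.062, -0.007], [-0.062, 0.998, -0.001], [0.007, -0.001, -1.0]]
wrist_force: [0.3, -0.1, -3.3]
gripper_width: 0.337
```

>>> {"api": "drive_tool", "payload": {"series": [[0, 0, 0.2, 0], [0, 0, 0.32, 0], [0, 0, 0.37, 0], [0, 0, 0.42, 0], [0, 0, 0.46, 0], [0, 0, 0.46, 0]]}}

```text
time_s: 18.27
tcp_pos: [0.5204, -0.0297, 0.1137]
ee_rot: [[-0.998, -0.063, 0.009], [-0.063, 0.998, 0.0], [-0.009, -0.0, -1.0]]
wrist_force: [3.7, -2.5, 4.4]
gripper_width: 0.338
```

Contact at TCP z ≈ 0.114, as predicted. Pressing gently so it pivots flat in the pads.

>>> {"api": "drive_tool", "payload": {"series": [[0, 0, 0.03, 0], [0, 0, 0.06, 0], [0, 0, 0.09, 0], [0, 0, 0.12, 0], [0, 0, 0.12, 0]]}}

```text
time_s: 18.9
tcp_pos: [0.5218, -0.029, 0.0997]
ee_rot: [[-0.998, -0.062, 0.013], [-0.062, 0.998, 0.002], [-0.013, 0.001, -1.0]]
wrist_force: [5.2, -0.1, 4.3]
gripper_width: 0.339
```

>>> {"api": "drive_tool", "payload": {"series": [[0, 0, 0.03, 0], [0, 0, 0.06, 0], [0, 0, 0.09, 0], [0, 0, 0.09, 0]]}}

```text
time_s: 19.4
tcp_pos: [0.5174, -0.0297, 0.0862]
ee_rot: [[-0.998, -0.061, 0.002], [-0.061, 0.998, 0.0], [-0.002, 0.0, -1.0]]
wrist_force: [4.4, 0.2, 3.5]
gripper_width: 0.34
```

Run:
```python
from barm import *
c=grab('wrist','w7')
```

```text
19.4 [ 0.5174 -0.0297  0.0862] [4.43 0.24 3.46] [  14.7   26.2  -28.6    0.   -35.1 -101.2]
tool x heading -176.51527202179022
```

View pics/w7.png

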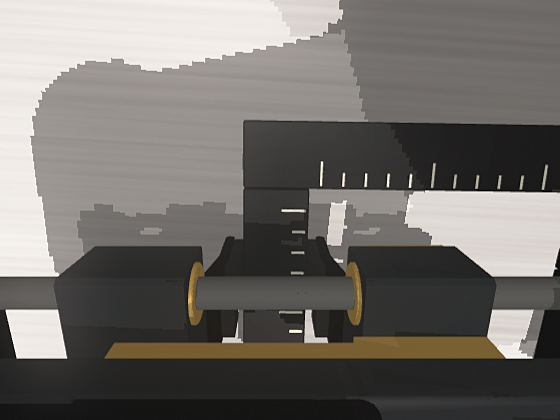

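It is pivoting as wanted, with the inner corner now near (308,190). Pressing on until the force rises.

>>> {"api": "drive_tool", "payload": {"series": [[0, 0, 0.02, 0], [0, 0, 0.04, 0], [0, 0, 0.04, 0]]}}

```text
time_s: 19.82
tcp_pos: [0.5161, -0.0301, 0.0805]
ee_rot: [[-0.998, -0.061, -0.001], [-0.061, 0.998, -0.0], [0.001, -0.0, -1.0]]
wrist_force: [4.1, 0.9, 1.1]
gripper_width: 0.338
```

>>> {"api": "drive_tool", "payload": {"series": [[0, 0, 0.015, 0], [0, 0, 0.03, 0], [0, 0, 0.03, 0]]}}

```text
time_s: 20.2
tcp_pos: [0.5162, -0.03, 0.0802]
ee_rot: [[-0.998, -0.062, -0.001], [-0.062, 0.998, -0.001], [0.001, -0.001, -1.0]]
wrist_force: [-3.7, 2.5, 26.0]
gripper_width: 0.341
```

The force rose to 26 N at z ≈ 0.080, so it is flat. Easing off, opening a little and rising.

>>> {"api": "drive_tool", "payload": {"series": [[0, 0, -0.03, 0], [0, 0, -0.03, 0], [0, 0, -0.03, 0]], "fingers": 42}}

```text
time_s: 20.58
tcp_pos: [0.5152, -0.0304, 0.0799]
ee_rot: [[-0.998, -0.06, -0.004], [-0.06, 0.998, -0.001], [0.004, -0.0, -1.0]]
wrist_force: [-0.3, -0.2, -1.0]
gripper_width: 0.477
```

>>> {"api": "drive_tool", "payload": {"series": [[0, 0, -0.2, 0], [0, 0, -0.5, 0], [0, 0, -1, 0], [0, 0, -1, 0]]}}

```text
time_s: 21.08
tcp_pos: [0.5186, -0.0297, 0.205]
ee_rot: [[-0.998, -0.062, 0.009], [-0.062, 0.998, 0.001], [-0.009, 0.001, -1.0]]
wrist_force: [0.3, 1.6, -0.9]
gripper_width: 0.484
```

>>> {"api": "drive_tool", "payload": {"series": [[0.3, 0.3, -0.3, 0], [0.4, 0.6, -0.7, 0], [0.4, 0.6, -0.7, 0], [0.4, 0.6, -0.7, 0], [0.4, 0.6, -0.7, 0]]}}

```text
time_s: 21.7
tcp_pos: [0.4637, 0.0383, 0.2831]
ee_rot: [[-0.998, -0.06, -0.004], [-0.06, 0.998, -0.001], [0.004, -0.001, -1.0]]
wrist_force: [0.3, -1.0, 0.1]
gripper_width: 0.482
```

Run:
```python
from barm import *
c=grab('wrist','w8');c2=grab('top','t8')
```

```text
21.7 [0.4637 0.0383 0.2831] [ 0.35 -1.02  0.07] [  24.8    6.9  -21.7   -0.   -61.7 -111.4]
tool x heading -176.5792039565097
```

View pics/w8.png

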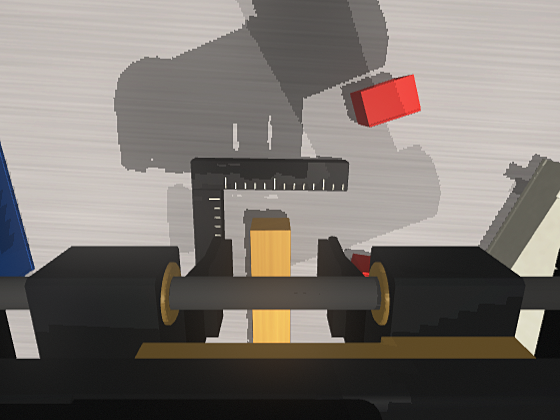

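The square lies flat, with its inner corner near (223,190). The bar's end face is at rows 218–231, columns 250–292. Next I'll measure both in this one image.

```bash
cat > rel.py <<'E'
from sq import *
from fit import edges
def tr(g,axis,lohi,rng,sgn):
    """strongest sgn-signed step: axis 0 = going down within rows lohi for columns rng; 1 = going right"""
    a,b=lohi; out=[]
    for k in range(*rng):
        d=sgn*np.diff(g[a:b,k] if axis==0 else g[k,a:b]); i=np.argmax(d)
        o=0
        if 0<i<len(d)-1:
            q=d[i-1]-2*d[i]+d[i+1]; o=.5*(d[i-1]-d[i+1])/q if q else 0
        p=a+i+.5+o; out.append((k,p) if axis==0 else (p,k))
    return np.array(out)
def line(c,pts,z):
    P=onz(c,pts,z)[:,:2].astype(np.float32);v=cv2.fitLine(P,cv2.DIST_HUBER,0,1e-5,1e-5).ravel().astype(float);return v[2:],v[:2]
def hd(u): return np.degrees(np.arctan2(u[1],u[0]))
E
python3 - <<'E'
from rel import *
c=pickle.load(open('pics/w8.pkl','rb')); hsv=cv2.cvtColor(c['color'],cv2.COLOR_BGR2HSV);g=cv2.cvtColor(c['color'],cv2.COLOR_BGR2GRAY).astype(float)
print(g[205:240:1,270].astype(int)); print(g[183:200,290].astype(int)); print(g[215,185:260].astype(int)); print(g[150:165,290].astype(int)); print(hsv[210:240:2,270,1])
E
```

```text
[173 174 172 175 153  86  96  96  95  95  95  96  96  91  90  91  91  92
  92  93  92  91  90  88  88 136 181 178 176 176 175 175 175 175 174]
[ 72  70  65  66  66  62  64 132 186 174 170 169 170 170 171 169 169]
[162 162 161 162 163 162 165 177  70  55  60  61  61  61  59  60  61  60
  60  60  60  60  59  60  60  60  60  59  58  57  54  52  50  51  51  59
  52  46  34 129 167 162 161 163 163 163 163 163 163 163 163 162 163 163
 165 165 165 169 179  95  89  92  93  93  93  94  94  93  94  93  94  95
  95  95  94]
[115 115 116 117 117 116 117 118 103  47  43  46  50  53  52]
[ 25  26  28  18 123 126 125 126 126 124 149 153 153 153 152]
```

```bash
cat > meas.py <<'E'
from rel import *
def meas(c,W):
    hsv=cv2.cvtColor(c['color'],cv2.COLOR_BGR2HSV);g=cv2.cvtColor(c['color'],cv2.COLOR_BGR2GRAY).astype(float);S=hsv[...,1].astype(float)
    src={'S':S,'g':g}; out={}
    for n,(im,ax,lohi,rng,sg,z) in W.items():
        p,u=line(c,tr(src[im],ax,lohi,rng,sg),z); u=u*np.sign(u[1] if ax==0 else u[0]); out[n]=(p,u); h=hd(u)-(90 if ax==0 else 0)
        print(n,p.round(4),'heading',h.round(2))
    return out
E
python3 - <<'E'
from meas import *
c=pickle.load(open('pics/w8.pkl','rb'))
o=meas(c,dict(longin=('g',0,(183,200),(235,340),1,.02),longout=('g',0,(150,165),(200,345),-1,0),shortout=('g',1,(185,200),(170,235),-1,.02),shortin=('g',1,(216,232),(195,235),1,0),
 endtop=('g',0,(225,235),(256,287),1,.048),endbot=('S',0,(213,223),(256,287),1,.008),barL=('S',1,(243,258),(236,270),1,.048),barR=('S',1,(284,300),(236,270),-1,.048)))
h=np.radians(3.4); d=np.array([np.cos(h),np.sin(h)]);n=np.array([-d[1],d[0]])
for k,(p,u) in o.items(): print(k,'along',(p@d*1e3).round(1),'across',(p@n*1e3).round(1))
E
```

```text
longin [0.4761 0.0603] heading 2.54
longout [0.4469 0.0327] heading 3.37
shortout [ 0.4911 -0.048 ] heading 2.55
shortin [ 0.5176 -0.0168] heading 2.94
endtop [0.511  0.0345] heading 4.1
endbot [0.5111 0.0356] heading 3.49
barL [0.5332 0.016 ] heading 4.29
barR [0.5348 0.0564] heading 3.33
longin along 478.9 across 31.9
longout along 448.1 across 6.1
shortout along 487.4 across -77.0
shortin along 515.7 across -47.5
endtop along 512.2 across 4.1
endbot along 512.3 across 5.2
barL along 533.2 across -15.6
barR along 537.2 across 24.6
```

All the edges agree. The square must go about +33 mm along the bar, +31.6 mm left, and turn about +0.9°. I'll regrip its long arm near y ≈ 88 with the jaws along the bar.

>>> {"api": "drive_tool", "payload": {"series": [[0.006, 0.25, 0.1, -0.09], [0.006, 0.25, 0.3, -0.18], [0.006, 0.25, 0.5, -0.27], [0.006, 0.25, 0.6, -0.36], [0.006, 0.25, 0.6, -0.45], [0.006, 0.25, 0.6, -0.54], [0.006, 0.25, 0.6, -0.63], [0.006, 0.25, 0.6, -0.72], [0.006, 0.25, 0.6, -0.788], [0.006, 0.25, 0.6, -0.788]], "fingers": 48}}

```text
time_s: 23.05
tcp_pos: [0.4616, 0.0684, 0.2122]
ee_rot: [[0.063, -0.998, -0.001], [-0.998, -0.063, -0.001], [0.001, 0.001, -1.0]]
wrist_force: [-0.6, 0.4, 0.3]
gripper_width: 0.553
```

Run:
```python
from barm import *
t=np.array([.4611,.0687,.074]); print((R.T@(t-s['tcp_pos'])/.12).round(3), 'turn',np.radians(((np.degrees(np.arctan2(R[1,0],R[0,0]))-273.7+180)%360)-180)/2)
```

```text
23.05 [0.4616 0.0684 0.2122] [-0.62  0.35  0.29] [ 28.4  11.3 -27.7  -0.  -51.1 -24.8]
tool x heading -86.36461142481332
[-0.004  0.003  1.152] turn -0.0005638410486982402
```

>>> {"api": "drive_tool", "payload": {"series": [[0, 0.003, 0.3, 0], [0, 0.003, 0.6, 0], [0, 0.003, 0.8, 0], [0, 0.003, 0.8, 0]]}}

```text
time_s: 23.55
tcp_pos: [0.4603, 0.0681, 0.1152]
ee_rot: [[0.064, -0.998, -0.005], [-0.998, -0.064, -0.002], [0.002, 0.005, -1.0]]
wrist_force: [-0.0, -1.2, 0.3]
gripper_width: 0.555
```

>>> {"api": "drive_tool", "payload": {"series": [[0, 0, 0.1, 0], [0, 0, 0.2, 0], [0, 0, 0.28, 0], [0, 0, 0.34, 0], [0, 0, 0.34, 0], [0, 0, 0.34, 0]]}}

```text
time_s: 24.3
tcp_pos: [0.4615, 0.069, 0.0763]
ee_rot: [[0.066, -0.998, 0.0], [-0.998, -0.066, 0.0], [-0.0, -0.0, -1.0]]
wrist_force: [-0.4, -0.8, -0.6]
gripper_width: 0.552
```

>>> {"api": "drive_tool", "payload": {"series": [[0, 0, 0, 0], [0, 0, 0, 0], [0, 0, 0, 0], [0, 0, 0, 0]], "fingers": 24}}

```text
time_s: 24.8
tcp_pos: [0.461, 0.0688, 0.0763]
ee_rot: [[0.065, -0.998, -0.001], [-0.998, -0.065, -0.0], [0.0, 0.001, -1.0]]
wrist_force: [-2.8, 1.3, 3.5]
gripper_width: 0.341
```

Run:
```python
from barm import *
```

```text
24.8 [0.461  0.0688 0.0763] [-2.79  1.28  3.51] [ 28.5  23.6 -36.3  -0.  -30.1 -24.8]
tool x heading -86.26269928727419
```

>>> {"api": "drive_tool", "payload": {"series": [[-0.03, -0.03, 0, 0], [-0.09, -0.09, 0, 0], [-0.15, -0.15, 0, 0], [-0.2, -0.2, 0, 0], [-0.24, -0.25, 0, 0], [-0.24, -0.25, 0, 0], [-0.24, -0.25, 0, 0]]}}

```text
time_s: 25.68
tcp_pos: [0.4872, 0.0976, 0.0762]
ee_rot: [[0.064, -0.998, -0.006], [-0.998, -0.064, -0.003], [0.003, 0.006, -1.0]]
wrist_force: [-4.0, -5.4, 9.7]
gripper_width: 0.343
```

Run:
```python
from barm import *
c=grab('wrist','w9');c=grab('top','t9')
cv2.imwrite('pics/w9b.png',np.hstack([pickle.load(open('pics/w9.pkl','rb'))['color'][:270,:400],cv2.resize(c['color'][140:275,200:400],None,fx=2,fy=2)]))
```

```text
25.675 [0.4872 0.0976 0.0762] [-4.04 -5.39  9.69] [ 30.1  25.8 -31.8   0.  -32.8 -26.4]
tool x heading -86.33553348396464
```

>>> {"api": "drive_tool", "payload": {"series": [[0, 0, -0.006, 0], [0, -0.015, -0.006, 0], [0, -0.025, -0.006, 0], [0, -0.025, -0.006, 0]]}}

```text
time_s: 26.28
tcp_pos: [0.4922, 0.0998, 0.0765]
ee_rot: [[0.066, -0.998, -0.001], [-0.998, -0.066, -0.0], [0.0, 0.001, -1.0]]
wrist_force: [-1.5, -0.5, -1.4]
gripper_width: 0.341
```

>>> {"api": "drive_tool", "payload": {"series": [[-0.01, 0, 0, 0], [-0.02, 0, 0, 0], [-0.02, 0, 0, 0]]}}

```text
time_s: 26.65
tcp_pos: [0.492, 0.102, 0.0767]
ee_rot: [[0.066, -0.998, -0.001], [-0.998, -0.066, -0.0], [0.0, 0.001, -1.0]]
wrist_force: [-2.2, -2.4, -2.3]
gripper_width: 0.341
```

>>> {"api": "drive_tool", "payload": {"series": [[0, -0.005, 0, 0], [0, -0.005, 0, 0]]}}

```text
time_s: 26.9
tcp_pos: [0.4922, 0.102, 0.0767]
ee_rot: [[0.065, -0.998, -0.001], [-0.998, -0.065, -0.0], [0.0, 0.001, -1.0]]
wrist_force: [-4.0, -0.6, -1.1]
gripper_width: 0.341
```

>>> {"api": "drive_tool", "payload": {"series": [[-0.005, 0, 0, 0], [-0.005, 0, 0, 0]]}}

```text
time_s: 27.15
tcp_pos: [0.4922, 0.1022, 0.0767]
ee_rot: [[0.066, -0.998, -0.002], [-0.998, -0.066, -0.001], [0.001, 0.002, -1.0]]
wrist_force: [-2.7, -4.3, -1.8]
gripper_width: 0.343
```

Run:
```python
from barm import *
c=grab('wrist','w10')
h=np.radians(3.7);d=np.array([np.cos(h),np.sin(h),0]);n=np.array([-d[1],d[0],0]);E=d*.5121+n*.0019
pts=dict(endR=E-n*.02+[0,0,.048],endL=E+n*.02+[0,0,.048],right60=E-n*.02+d*.06+[0,0,.048],sqin60=E-n*.02+d*.06+[0,0,.02],sqout=E-n*.05-d*.03+[0,0,.02],sqcor=E-n*.02+[0,0,.02])
for k,v in pts.items(): print(k,proj(c,v).round(1))
cv2.imwrite('pics/w10b.png',cv2.resize(c['color'],(784,588),interpolation=cv2.INTER_CUBIC))
```

```text
27.15 [0.4922 0.1022 0.0767] [-2.75 -4.33 -1.83] [ 30.3  26.1 -31.1   0.  -32.9 -26.5]
tool x heading -86.24093855164392
endR [[229.9  61.3]]
endL [[233.8 182.9]]
right60 [[42.8 61.2]]
sqin60 [[86.9 68.7]]
sqout [[316.4 -16.7]]
sqcor [[238.3  68.7]]
```

View pics/w10b.png

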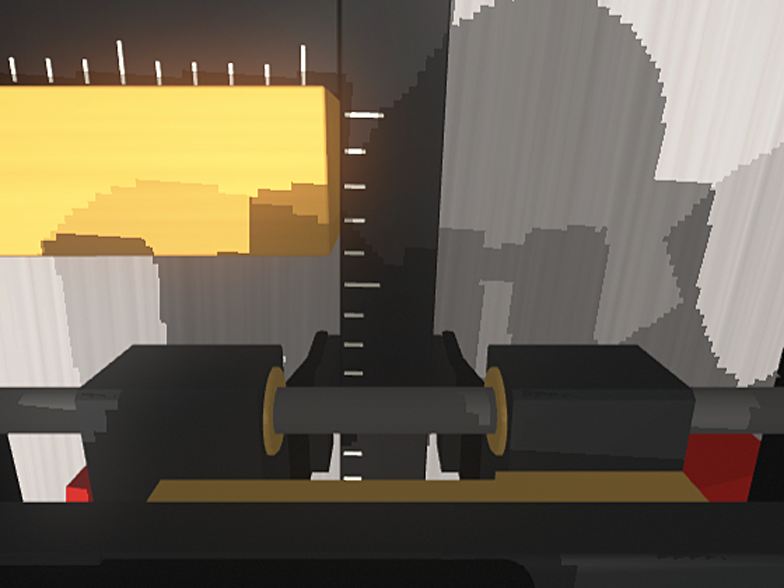

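The view shows the brass end at (340,100)–(340,240) right against the long arm's inner edge, and the short arm along the bar's right side. The forces suggest contact on both. Small confirming pushes next.

>>> {"api": "drive_tool", "payload": {"series": [[0, -0.006, 0, 0], [0, -0.006, 0, 0]]}}

```text
time_s: 27.45
tcp_pos: [0.4924, 0.1022, 0.0766]
ee_rot: [[0.065, -0.998, -0.003], [-0.998, -0.065, -0.001], [0.001, 0.003, -1.0]]
wrist_force: [-5.0, -2.7, -0.4]
gripper_width: 0.34
```

>>> {"api": "drive_tool", "payload": {"series": [[-0.006, 0, 0, 0], [-0.006, 0, 0, 0]]}}

```text
time_s: 27.7
tcp_pos: [0.4924, 0.1024, 0.0766]
ee_rot: [[0.065, -0.998, -0.003], [-0.998, -0.065, -0.002], [0.002, 0.003, -1.0]]
wrist_force: [-3.1, -5.7, -0.9]
gripper_width: 0.342
```

Run:
```python
from barm import *
from meas import *
c=grab('wrist','w11')
for im in ('w10','w11'):
  c=pickle.load(open(f'pics/{im}.pkl','rb'))
  meas(c,dict(endtop=('g',1,(220,245),(75,125),-1,.048),barR=('S',0,(50,75),(20,220),1,.048),longin_z20=('g',1,(238,252),(190,235),-1,.02)))
g=cv2.cvtColor(c['color'],cv2.COLOR_BGR2GRAY).astype(int);S=cv2.cvtColor(c['color'],cv2.COLOR_BGR2HSV)[...,1].astype(int)
for y in (80,100,160): print(y,g[y,226:256].tolist(),S[y,226:256].tolist())
for x in (50,150): print(x,g[45:72,x].tolist(),S[45:72,x].tolist())
```

```text
27.7 [0.4924 0.1024 0.0766] [-3.09 -5.72 -0.9 ] [ 30.3  26.1 -31.    0.  -33.  -26.6]
tool x heading -86.27593848131329
endtop [0.5109 0.0275] heading -86.19
barR [0.5467 0.0148] heading -85.98
longin_z20 [0.5082 0.0745] heading -87.69
endtop [0.5109 0.0282] heading -86.45
barR [0.5508 0.0154] heading -86.64
longin_z20 [0.5083 0.0737] heading -87.75
80 [226, 226, 226, 229, 223, 206, 179, 107, 106, 110, 109, 108, 107, 106, 107, 107, 109, 75, 67, 70, 73, 156, 155, 151, 133, 245, 244, 242, 242, 242] [136, 136, 136, 134, 141, 152, 161, 158, 157, 159, 159, 159, 157, 158, 159, 158, 163, 122, 140, 129, 112, 46, 47, 47, 58, 24, 21, 21, 20, 21]
100 [226, 226, 226, 226, 230, 220, 199, 107, 104, 110, 109, 110, 110, 108, 107, 108, 112, 69, 68, 75, 74, 73, 70, 75, 83, 82, 81, 80, 79, 78] [136, 136, 136, 136, 132, 146, 157, 169, 164, 163, 164, 165, 162, 162, 162, 164, 164, 160, 152, 130, 133, 131, 133, 118, 100, 98, 97, 95, 95, 93]
160 [102, 101, 101, 100, 101, 101, 101, 99, 100, 93, 91, 97, 91, 91, 89, 94, 99, 48, 46, 50, 49, 48, 47, 46, 46, 45, 51, 48, 47, 47] [161, 160, 158, 162, 160, 160, 160, 159, 158, 157, 161, 155, 158, 158, 157, 156, 161, 143, 128, 124, 117, 123, 121, 121, 119, 121, 92, 99, 92, 92]
50 [68, 68, 69, 69, 70, 71, 73, 73, 74, 71, 61, 64, 64, 64, 57, 103, 173, 204, 220, 221, 220, 220, 220, 220, 220, 220, 220] [99, 102, 104, 106, 107, 105, 104, 108, 104, 112, 149, 142, 142, 142, 142, 159, 165, 153, 144, 141, 142, 143, 143, 142, 142, 142, 142]
150 [87, 88, 88, 89, 89, 86, 77, 79, 80, 80, 81, 82, 84, 83, 75, 119, 183, 210, 223, 223, 223, 223, 222, 223, 224, 224, 224] [102, 102, 103, 107, 106, 115, 143, 141, 140, 144, 145, 147, 146, 145, 146, 158, 162, 153, 141, 140, 141, 140, 141, 140, 138, 138, 138]
```

>>> {"api": "drive_tool", "payload": {"series": [[0, 0, 0, 0], [0, 0, 0, 0], [0, 0, 0, 0]], "fingers": 42}}

```text
time_s: 28.12
tcp_pos: [0.4951, 0.1047, 0.0777]
ee_rot: [[0.067, -0.998, 0.004], [-0.998, -0.067, 0.002], [-0.002, -0.004, -1.0]]
wrist_force: [0.4, 0.3, -0.4]
gripper_width: 0.477
```

>>> {"api": "drive_tool", "payload": {"series": [[0, 0, -0.2, 0], [0, 0, -0.5, 0], [0, 0, -1, 0], [0, 0, -1, 0]]}}

```text
time_s: 28.62
tcp_pos: [0.4967, 0.1053, 0.2024]
ee_rot: [[0.068, -0.998, 0.013], [-0.998, -0.068, 0.006], [-0.005, -0.013, -1.0]]
wrist_force: [-0.0, 0.6, -0.1]
gripper_width: 0.486
```

>>> {"api": "drive_tool", "payload": {"series": [[0.2, 0, -0.4, 0], [0.5, 0, -0.7, 0], [0.5, 0, -0.7, 0], [0.5, 0, -0.7, 0], [0.5, 0, -0.7, 0], [0.5, 0, -0.7, 0]]}}

```text
time_s: 29.38
tcp_pos: [0.4972, 0.0441, 0.2798]
ee_rot: [[0.067, -0.998, -0.002], [-0.998, -0.067, -0.001], [0.001, 0.002, -1.0]]
wrist_force: [0.5, 0.1, -0.5]
gripper_width: 0.482
```

Run:
```python
from barm import *
c=grab('wrist','w12')
h=np.radians(3.7);d=np.array([np.cos(h),np.sin(h),0]);n=np.array([-d[1],d[0],0]);E=d*.5121+n*.0019
g=cv2.cvtColor(c['color'],cv2.COLOR_BGR2GRAY).astype(int);S=cv2.cvtColor(c['color'],cv2.COLOR_BGR2HSV)[...,1].astype(int)
P=lambda a,b,z:proj(c,d*a+n*b+E+[0,0,z]).round(1).tolist()[0]
for k,v in dict(endR48=P(0,-.02,.048),endL48=P(0,.02,.048),R48_60=P(.06,-.02,.048),in20_60=P(.06,-.02,.02),out20_60=P(.06,-.05,.02),out20_c=P(-.03,-.05,.02),cor20=P(0,-.02,.02),longin20_80=P(0,.06,.02),longend=P(0,.11,.02)).items(): print(k,v)
x=int(P(.05,-.02,.02)[0]);y=int(P(.05,-.02,.02)[1]);print('col',x,'rows from',y-35,g[y-35:y+20,x].tolist(),S[y-35:y+20,x].tolist())
x,y=map(int,P(0,0,.02));print('row',y,'cols from',x-20,g[y,x-20:x+30].tolist(),S[y,x-20:x+30].tolist())
x,y=map(int,P(0,.05,.02));print('row',y,'cols from',x-20,g[y,x-20:x+40].tolist())
```

```text
29.375 [0.4972 0.0441 0.2798] [ 0.5   0.11 -0.53] [ 23.7  10.4 -17.9  -0.  -61.9 -19.9]
tool x heading -86.16551294999651
endR48 [260.0, 152.7]
endL48 [260.4, 195.0]
R48_60 [194.3, 152.6]
in20_60 [200.4, 148.6]
out20_60 [198.7, 117.4]
out20_c [291.9, 117.6]
cor20 [261.1, 148.7]
longin20_80 [261.8, 225.0]
longend [262.2, 268.4]
col 210 rows from 113 [103, 90, 54, 63, 77, 76, 74, 74, 75, 74, 75, 73, 74, 74, 73, 74, 73, 74, 74, 75, 74, 75, 76, 76, 74, 75, 72, 70, 70, 72, 66, 51, 52, 61, 84, 96, 97, 96, 95, 93, 101, 111, 110, 109, 109, 109, 105, 154, 207, 206, 205, 201, 199, 199, 199] [24, 24, 43, 30, 26, 32, 29, 32, 35, 39, 38, 42, 45, 41, 42, 45, 48, 50, 50, 50, 50, 52, 55, 52, 53, 55, 60, 58, 65, 68, 76, 113, 110, 81, 99, 151, 144, 145, 147, 147, 148, 153, 154, 153, 152, 154, 152, 160, 151, 151, 149, 150, 152, 149, 150]
row 168 cols from 241 [200, 200, 201, 200, 200, 200, 199, 200, 203, 209, 218, 108, 94, 94, 142, 146, 100, 99, 101, 101, 92, 96, 56, 54, 53, 52, 75, 73, 74, 74, 74, 73, 73, 72, 74, 72, 72, 72, 72, 73, 71, 71, 72, 71, 86, 85, 84, 87, 71, 70] [151, 151, 151, 152, 153, 151, 152, 152, 150, 151, 146, 152, 144, 143, 154, 155, 144, 142, 143, 145, 145, 94, 89, 88, 92, 97, 58, 56, 55, 50, 53, 50, 51, 51, 48, 51, 48, 51, 43, 45, 43, 43, 39, 40, 36, 39, 36, 30, 34, 37]
row 216 cols from 241 [181, 181, 179, 186, 185, 183, 184, 187, 188, 185, 181, 183, 180, 181, 181, 177, 179, 181, 180, 194, 107, 74, 75, 74, 85, 87, 85, 84, 84, 85, 84, 84, 84, 84, 84, 83, 82, 83, 83, 83, 82, 83, 83, 82, 82, 82, 82, 82, 75, 79, 106, 202, 185, 185, 179, 173, 175, 180, 180, 179]
```

Run:
```python
from meas import *
c=pickle.load(open('pics/w12.pkl','rb'))
W=dict(longin=('g',1,(255,268),(200,234),-1,.02),longout=('g',1,(284,298),(125,234),1,.02),shortout=('g',0,(108,122),(195,285),-1,0),
 contact_short=('S',0,(142,151),(190,250),1,.02),contact_end=('S',1,(257,268),(156,190),-1,.02),bar_R48=('g',0,(149,157),(190,225),1,.048),barL48=('S',0,(188,203),(190,250),-1,.048))
W['shortend']=('g',1,(140,175),(122,142),1,.02)
o=meas(c,W)
h=np.radians(3.7); d=np.array([np.cos(h),np.sin(h)]);n=np.array([-d[1],d[0]])
for k,(p,u) in o.items(): print(k,'along',(p@d*1e3).round(1),'across',(p@n*1e3).round(1))
# top camera: bar before/after, and cap in tray
for t in ('t8','end'):
    if t=='end': from h import grab; c=grab('top','t12')
    else: c=pickle.load(open('pics/t8.pkl','rb'))
    k=blobs(c,(50,80,30),(85,255,255))[0];b=cv2.minAreaRect(k);print(t,'green',onz(c,b[0],.048)[0,:2].round(4))
    k=blobs(c,(0,180,60),(6,255,255));print([onz(c,cv2.minAreaRect(q)[0],.03)[0,:2].round(3).tolist() for q in k])
    k=[q for q in blobs(c,(105,150,40),(125,255,255),40) if cv2.contourArea(q)<400];print('marker',[onz(c,cv2.minAreaRect(q)[0],.007)[0,:2].round(4).tolist() for q in k])
    q=[q for q in blobs(c,(5,80,60),(18,255,255),200) if cv2.boundingRect(q)[0] in range(160,190)];print('tape',[cv2.boundingRect(v) for v in q])
```

```text
longin [0.5085 0.0871] heading -88.4
longout [0.4787 0.0439] heading -88.06
shortout [ 0.5443 -0.0159] heading 88.3
contact_short [0.5499 0.0162] heading -86.29
contact_end [0.5097 0.0422] heading -85.12
bar_R48 [0.5611 0.0184] heading -86.4
barL48 [0.5521 0.0577] heading -86.28
shortend [0.6113 0.0053] heading -27.82
longin along 513.1 across 54.1
longout along 480.5 across 12.9
shortout along 542.2 across -51.0
contact_short along 549.8 across -19.3
contact_end along 511.4 across 9.2
bar_R48 along 561.1 across -17.8
barL48 along 554.7 across 22.0
shortend along 610.4 across -34.2
t8 green [0.6929 0.0488]
[[0.521, -0.324], [0.567, 0.156]]
marker [[0.7911, -0.0696]]
tape [(173, 109, 47, 45)]
end green [0.6927 0.049 ]
[[0.521, -0.323], [0.374, 0.136]]
marker [[0.7911, -0.0696]]
tape [(189, 210, 85, 92), (173, 109, 47, 45)]
```

In this view the square's yaw reads about 1.8° against the bar's 3.7°. The long arm was probably dragged forward when the compliant arm sprang on opening. The bar, marker and tape have not moved and the cap is in the tray. I'll regrip to straighten the square, then release without preload.

>>> {"api": "drive_tool", "payload": {"series": [[-0.3, 0.01, 0.2, 0.001], [-0.485, 0.011, 0.5, 0.001], [-0.485, 0.011, 0.9, 0.001], [-0.485, 0.011, 0.9, 0.001], [-0.485, 0.011, 0.9, 0.001]], "fingers": 48}}

```text
time_s: 30.1
tcp_pos: [0.4933, 0.102, 0.1742]
ee_rot: [[0.065, -0.998, 0.002], [-0.998, -0.065, 0.0], [-0.0, -0.002, -1.0]]
wrist_force: [-0.0, -0.9, -0.4]
gripper_width: 0.554
```

>>> {"api": "drive_tool", "payload": {"series": [[0, 0, 0.2, 0], [0, 0, 0.45, 0], [0, 0, 0.65, 0], [0, 0, 0.75, 0], [0, 0, 0.78, 0], [0, 0, 0.78, 0], [0, 0, 0.78, 0]]}}

```text
time_s: 30.98
tcp_pos: [0.4928, 0.1019, 0.0802]
ee_rot: [[0.064, -0.998, 0.002], [-0.998, -0.064, 0.001], [-0.001, -0.002, -1.0]]
wrist_force: [-0.4, 0.0, 0.6]
gripper_width: 0.551
```

Run:
```python
from barm import *
t=np.array([.4915,.1020,.0765]); print((R.T@(t-s['tcp_pos'])/.12).round(3))
```

```text
30.975 [0.4928 0.1019 0.0802] [-0.4   0.01  0.61] [ 30.2  25.7 -31.    0.  -33.2 -26.5]
tool x heading -86.32398452854508
[-0.001  0.011  0.031]
```

>>> {"api": "drive_tool", "payload": {"series": [[0.01, 0.022, 0.025, 0], [0.01, 0.022, 0.025, 0]]}}

```text
time_s: 31.22
tcp_pos: [0.4893, 0.1001, 0.0762]
ee_rot: [[0.064, -0.998, -0.001], [-0.998, -0.064, -0.0], [0.0, 0.001, -1.0]]
wrist_force: [0.8, 0.4, 0.4]
gripper_width: 0.554
```

>>> {"api": "drive_tool", "payload": {"series": [[0, 0, 0, 0], [0, 0, 0, 0], [0, 0, 0, 0], [0, 0, 0, 0]], "fingers": 24}}

```text
time_s: 31.72
tcp_pos: [0.49, 0.1004, 0.0764]
ee_rot: [[0.064, -0.998, 0.001], [-0.998, -0.064, 0.0], [-0.0, -0.001, -1.0]]
wrist_force: [1.6, -0.3, 0.1]
gripper_width: 0.342
```

>>> {"api": "drive_tool", "payload": {"series": [[0, -0.01, 0, 0], [0, -0.01, 0, 0], [-0.006, -0.01, 0, 0], [-0.006, -0.01, 0, 0]]}}

```text
time_s: 32.22
tcp_pos: [0.4901, 0.1005, 0.0763]
ee_rot: [[0.064, -0.998, -0.002], [-0.998, -0.064, -0.001], [0.001, 0.002, -1.0]]
wrist_force: [-3.8, -1.1, 4.8]
gripper_width: 0.346
```

>>> {"api": "drive_tool", "payload": {"series": [[0, 0, -0.006, 0], [0, -0.008, -0.006, 0], [-0.006, -0.008, -0.006, 0], [-0.006, -0.008, -0.006, 0]]}}

```text
time_s: 32.72
tcp_pos: [0.4908, 0.1007, 0.0764]
ee_rot: [[0.063, -0.998, -0.003], [-0.998, -0.063, -0.002], [0.002, 0.003, -1.0]]
wrist_force: [-1.9, -4.3, 0.0]
gripper_width: 0.343
```

Run:
```python
from barm import *
from meas import *
c=grab('wrist','w13')
h=np.radians(3.7);d=np.array([np.cos(h),np.sin(h),0]);n=np.array([-d[1],d[0],0]);E=d*.5121+n*.0019
P=lambda a,b,z:proj(c,d*a+n*b+E+[0,0,z]).round(1).tolist()[0]
print('in20',P(0,.03,.02),'out20',P(-.03,-.01,.02),P(-.03,.03,.02))
o=meas(c,dict(endtop=('g',1,(222,245),(75,110),-1,.048),longin=('g',1,(236,255),(192,232),-1,.02),longout=('g',1,(308,328),(60,232),1,.02)))
g=cv2.cvtColor(c['color'],cv2.COLOR_BGR2GRAY).astype(int);S=cv2.cvtColor(c['color'],cv2.COLOR_BGR2HSV)[...,1].astype(int)
for y in (80,100,160,210): print(y,g[y,226:256].tolist(),S[y,226:256].tolist())
print(g[100,300:330].tolist(),g[210,300:330].tolist())
for x in (50,150): print(x,g[45:72,x].tolist(),S[45:72,x].tolist())
```

```text
32.725 [0.4908 0.1007 0.0764] [-1.88 -4.34  0.  ] [ 30.2  26.  -31.3   0.  -32.9 -26.6]
tool x heading -86.38815161430557
in20 [237.7, 194.3] out20 [308.9, 98.5] [306.7, 194.1]
endtop [0.5112 0.0233] heading -86.37
longin [0.5071 0.0732] heading -87.2
longout [0.4786 0.0407] heading -87.09
80 [185, 111, 97, 107, 106, 108, 105, 105, 105, 105, 104, 101, 106, 98, 62, 63, 68, 68, 67, 65, 69, 79, 78, 77, 77, 77, 76, 75, 76, 75] [162, 165, 163, 162, 161, 160, 161, 161, 160, 161, 163, 169, 119, 67, 145, 141, 125, 123, 125, 125, 109, 90, 89, 88, 85, 86, 84, 80, 77, 76]
100 [201, 171, 103, 106, 108, 110, 109, 109, 108, 107, 107, 108, 106, 115, 70, 66, 73, 71, 69, 84, 83, 81, 81, 81, 80, 79, 79, 79, 78, 77] [156, 165, 166, 165, 162, 164, 162, 164, 160, 162, 160, 164, 171, 83, 142, 152, 129, 130, 134, 97, 99, 97, 95, 93, 94, 90, 88, 86, 82, 83]
160 [108, 107, 106, 103, 95, 94, 95, 93, 93, 93, 92, 92, 94, 93, 100, 50, 46, 43, 126, 161, 158, 158, 154, 154, 154, 153, 147, 206, 207, 205] [156, 157, 156, 157, 153, 154, 156, 154, 153, 153, 156, 151, 156, 153, 153, 128, 123, 127, 38, 36, 36, 36, 36, 3
[... 323 characters left out ...]
49, 29, 103, 132, 129, 126, 122, 122, 121, 121, 123, 126, 128, 129, 128, 128, 128, 127] [33, 33, 35, 35, 33, 34, 35, 33, 33, 22, 98, 96, 95, 98, 98, 97, 96, 95, 94, 93, 93, 93, 94, 94, 97, 96, 96, 95, 95, 98]
50 [65, 66, 66, 65, 66, 66, 67, 68, 70, 65, 57, 58, 59, 61, 61, 61, 62, 64, 64, 61, 62, 130, 196, 214, 222, 220, 220] [83, 84, 86, 90, 94, 93, 95, 99, 98, 111, 137, 139, 140, 137, 141, 144, 141, 139, 141, 140, 140, 164, 159, 149, 142, 142, 142]
150 [80, 81, 82, 83, 83, 85, 85, 85, 87, 88, 84, 72, 76, 77, 77, 78, 79, 80, 81, 75, 90, 154, 204, 221, 224, 223, 223] [89, 93, 94, 98, 94, 95, 97, 99, 101, 101, 113, 145, 142, 143, 143, 145, 144, 144, 145, 149, 153, 164, 156, 145, 139, 140, 140]
```

The square still reads about 0.8° off the bar. I'll release it without preload, then push with closed fingers at the middle of each contact face so that it seats itself.

>>> {"api": "drive_tool", "payload": {"series": [[0.01, 0.006, 0, 0], [0.014, 0.01, 0, 0], [0.014, 0.01, 0, 0]]}}

```text
time_s: 33.15
tcp_pos: [0.4911, 0.1004, 0.077]
ee_rot: [[0.064, -0.998, 0.001], [-0.998, -0.064, 0.0], [-0.0, -0.001, -1.0]]
wrist_force: [-0.0, -0.5, -2.7]
gripper_width: 0.337
```

>>> {"api": "drive_tool", "payload": {"series": [[0, 0, 0, 0], [0, 0, 0, 0], [0, 0, 0, 0]], "fingers": 42}}

```text
time_s: 33.52
tcp_pos: [0.4912, 0.1004, 0.0774]
ee_rot: [[0.064, -0.998, 0.001], [-0.998, -0.064, 0.001], [-0.001, -0.001, -1.0]]
wrist_force: [-0.4, -0.3, -0.3]
gripper_width: 0.479
```

>>> {"api": "drive_tool", "payload": {"series": [[0, 0, -0.2, 0], [0, 0, -0.5, 0], [0, 0, -0.65, 0], [0.3, 0.2, -0.65, 0], [0.557, 0.31, -0.65, 0], [0.557, 0.31, -0.65, 0], [0.557, 0.31, -0.65, 0]]}}

```text
time_s: 34.4
tcp_pos: [0.4585, 0.0314, 0.1554]
ee_rot: [[0.064, -0.998, 0.002], [-0.998, -0.064, 0.0], [-0.0, -0.002, -1.0]]
wrist_force: [0.1, -0.2, -0.3]
gripper_width: 0.482
```

>>> {"api": "drive_tool", "payload": {"series": [[0, 0, 0, 0], [0, 0, 0, 0], [0, 0, 0, 0], [0, 0, 0.2, 0], [0, 0, 0.45, 0], [0, 0, 0.63, 0], [0, 0, 0.64, 0], [0, 0, 0.64, 0]], "fingers": 0}}

```text
time_s: 35.4
tcp_pos: [0.4583, 0.0313, 0.0787]
ee_rot: [[0.064, -0.998, 0.001], [-0.998, -0.064, 0.0], [-0.0, -0.001, -1.0]]
wrist_force: [-0.8, 0.2, 0.2]
gripper_width: 0.006
```

```bash
cat > bf.py <<'E'
from barm import *
h=np.radians(3.7);d=np.array([np.cos(h),np.sin(h)]);n=np.array([-d[1],d[0]]);p=s['tcp_pos'][:2]
print('bar frame TCP x %.1f y %.1f'%((p@d)*1e3-512.1,(p@n)*1e3-1.9),'F along %.1f across %.1f'%(s['wrist_force'][:2]@d,s['wrist_force'][:2]@n))
E
python3 bf.py
```

```text
35.4 [0.4583 0.0313 0.0787] [-0.77  0.17  0.22] [ 24.3  22.9 -37.1   0.  -29.9 -20.6]
tool x heading -86.30604659141369
bar frame TCP x -52.7 y -0.3 F along -0.8 across 0.2
```

>>> {"api": "drive_tool", "payload": {"series": [[0, -0.03, 0, 0], [0, -0.05, 0, 0], [0, -0.06, 0, 0], [0, -0.06, 0, 0]]}}

```text
time_s: 35.9
tcp_pos: [0.4651, 0.0315, 0.0783]
ee_rot: [[0.064, -0.998, 0.0], [-0.998, -0.064, 0.0], [-0.0, -0.0, -1.0]]
wrist_force: [-0.2, 0.4, -0.1]
gripper_width: 0.005
```

>>> {"api": "drive_tool", "payload": {"series": [[0, -0.01, 0, 0], [0, -0.01, 0, 0]]}}

```text
time_s: 36.15
tcp_pos: [0.4663, 0.0316, 0.0782]
ee_rot: [[0.064, -0.998, 0.0], [-0.998, -0.064, 0.0], [-0.0, -0.0, -1.0]]
wrist_force: [0.4, -0.5, 0.6]
gripper_width: 0.005
```

>>> {"api": "drive_tool", "payload": {"series": [[0, -0.01, 0, 0], [0, -0.01, 0, 0]]}}

```text
time_s: 36.4
tcp_pos: [0.4675, 0.0317, 0.0782]
ee_rot: [[0.064, -0.998, 0.0], [-0.998, -0.064, 0.0], [-0.0, -0.0, -1.0]]
wrist_force: [0.2, 0.4, -0.6]
gripper_width: 0.008
```

```bash
python3 bf.py
```

```text
36.4 [0.4675 0.0317 0.0782] [ 0.21  0.44 -0.58] [ 23.8  23.6 -35.9   0.  -30.5 -20.1]
tool x heading -86.33295879385376
bar frame TCP x -43.5 y -0.5 F along 0.2 across 0.4
```

>>> {"api": "drive_tool", "payload": {"series": [[0, -0.01, 0, 0], [0, -0.01, 0, 0]]}}

```text
time_s: 36.65
tcp_pos: [0.4687, 0.0318, 0.0782]
ee_rot: [[0.064, -0.998, 0.0], [-0.998, -0.064, 0.0], [-0.0, -0.0, -1.0]]
wrist_force: [-0.4, -0.4, 0.3]
gripper_width: 0.003
```

>>> {"api": "drive_tool", "payload": {"series": [[0, -0.01, 0, 0], [0, -0.01, 0, 0]]}}

```text
time_s: 36.9
tcp_pos: [0.4699, 0.0318, 0.0782]
ee_rot: [[0.064, -0.998, 0.0], [-0.998, -0.064, 0.0], [-0.0, -0.0, -1.0]]
wrist_force: [-0.8, 0.2, -0.1]
gripper_width: -0.001
```

>>> {"api": "drive_tool", "payload": {"series": [[0, -0.01, 0, 0], [0, -0.01, 0, 0]]}}

```text
time_s: 37.15
tcp_pos: [0.4707, 0.0318, 0.0781]
ee_rot: [[0.064, -0.998, -0.001], [-0.998, -0.064, -0.0], [0.0, 0.001, -1.0]]
wrist_force: [-1.4, 0.6, 0.3]
gripper_width: 0.003
```

```bash
python3 bf.py
```

```text
37.15 [0.4707 0.0318 0.0781] [-1.41  0.56  0.35] [ 23.7  23.8 -35.4  -0.  -30.8 -20. ]
tool x heading -86.34363811086052
bar frame TCP x -40.3 y -0.6 F along -1.4 across 0.6
```

Contact beginning at x ≈ −40.3. Continuing.

>>> {"api": "drive_tool", "payload": {"series": [[0, -0.01, 0, 0], [0, -0.01, 0, 0]]}}

```text
time_s: 37.4
tcp_pos: [0.4709, 0.0316, 0.0779]
ee_rot: [[0.063, -0.998, -0.003], [-0.998, -0.063, -0.001], [0.001, 0.003, -1.0]]
wrist_force: [-5.3, 1.4, 2.2]
gripper_width: 0.005
```

>>> {"api": "drive_tool", "payload": {"series": [[0, -0.01, 0, 0], [0, -0.01, 0, 0]]}}

```text
time_s: 37.65
tcp_pos: [0.4715, 0.0314, 0.0778]
ee_rot: [[0.063, -0.998, -0.004], [-0.998, -0.063, -0.001], [0.001, 0.005, -1.0]]
wrist_force: [-5.9, 1.2, 4.0]
gripper_width: 0.001
```

>>> {"api": "drive_tool", "payload": {"series": [[0, -0.01, 0, 0], [0, -0.01, 0, 0]]}}

```text
time_s: 37.9
tcp_pos: [0.4717, 0.0313, 0.0777]
ee_rot: [[0.063, -0.998, -0.007], [-0.998, -0.063, -0.002], [0.001, 0.007, -1.0]]
wrist_force: [-7.8, 1.5, 6.0]
gripper_width: 0.007
```

```bash
python3 bf.py
python3 - <<'E'
from h import *
a=pickle.load(open('pics/t12.pkl','rb'));b=grab('top','t14')
for c in (a,b):
    k=blobs(c,(50,80,30),(85,255,255))[0];m=cv2.moments(k);print('green',onz(c,(m['m10']/m['m00'],m['m01']/m['m00']),.048)[0,:2].round(4))
E
```

```text
37.9 [0.4717 0.0313 0.0777] [-7.77  1.5   5.96] [ 23.5  24.  -35.   -0.1 -31.3 -19.8]
tool x heading -86.39936987189877
bar frame TCP x -39.4 y -1.1 F along -7.7 across 2.0
green [0.6926 0.0492]
green [0.6925 0.0491]
```

>>> {"api": "drive_tool", "payload": {"series": [[0, 0.1, 0, 0], [0, 0.1, 0, 0], [0, 0.1, -0.4, 0], [0, 0.1, -0.65, 0], [0.3, 0.1, -0.65, 0], [0.575, -0.3, -0.65, 0], [0.575, -0.72, -0.65, 0], [0.575, -0.72, -0.65, 0], [0.575, -0.72, -0.65, 0]]}}

```text
time_s: 39.08
tcp_pos: [0.565, -0.0313, 0.1557]
ee_rot: [[0.064, -0.998, -0.001], [-0.998, -0.064, 0.0], [-0.0, 0.001, -1.0]]
wrist_force: [0.3, -0.5, -0.3]
gripper_width: 0.007
```

```bash
python3 bf.py
```

```text
39.075 [ 0.565  -0.0313  0.1557] [ 0.32 -0.5  -0.3 ] [ 13.2  24.1 -18.1  -0.  -47.8  -9.6]
tool x heading -86.34829883658333
bar frame TCP x 49.7 y -69.6 F along 0.3 across -0.5
```

>>> {"api": "drive_tool", "payload": {"series": [[0, 0, 0.25, 0], [0, 0, 0.5, 0], [0, 0, 0.64, 0], [0, 0, 0.64, 0], [0, 0, 0.64, 0]]}}

```text
time_s: 39.7
tcp_pos: [0.5658, -0.031, 0.0805]
ee_rot: [[0.065, -0.998, 0.002], [-0.998, -0.065, 0.0], [-0.0, -0.002, -1.0]]
wrist_force: [0.4, 0.3, -0.3]
gripper_width: 0.004
```

>>> {"api": "drive_tool", "payload": {"series": [[-0.03, 0, 0, 0], [-0.05, 0, 0, 0], [-0.06, 0, 0, 0], [-0.06, 0, 0, 0]]}}

```text
time_s: 40.2
tcp_pos: [0.5648, -0.0239, 0.0795]
ee_rot: [[0.064, -0.998, 0.0], [-0.998, -0.064, 0.0], [-0.0, -0.0, -1.0]]
wrist_force: [0.2, 1.2, 0.3]
gripper_width: 0.005
```

>>> {"api": "drive_tool", "payload": {"series": [[-0.01, 0, 0, 0], [-0.01, 0, 0, 0]]}}

```text
time_s: 40.45
tcp_pos: [0.5647, -0.0228, 0.0793]
ee_rot: [[0.064, -0.998, -0.0], [-0.998, -0.064, -0.0], [0.0, 0.0, -1.0]]
wrist_force: [0.4, 0.2, -0.8]
gripper_width: 0.008
```

>>> {"api": "drive_tool", "payload": {"series": [[-0.01, 0, 0, 0], [-0.01, 0, 0, 0]]}}

```text
time_s: 40.7
tcp_pos: [0.5646, -0.0217, 0.0793]
ee_rot: [[0.064, -0.998, -0.0], [-0.998, -0.064, -0.0], [0.0, 0.0, -1.0]]
wrist_force: [0.4, -1.2, -0.4]
gripper_width: 0.005
```

```bash
python3 bf.py
```

```text
40.7 [ 0.5646 -0.0217  0.0793] [ 0.38 -1.24 -0.41] [ 14.2  30.1 -22.1   0.  -37.8 -10.6]
tool x heading -86.33268505885916
bar frame TCP x 49.9 y -60.0 F along 0.3 across -1.3
```

>>> {"api": "drive_tool", "payload": {"series": [[-0.01, 0, 0, 0], [-0.01, 0, 0, 0]]}}

```text
time_s: 40.95
tcp_pos: [0.5647, -0.0212, 0.0794]
ee_rot: [[0.064, -0.998, 0.0], [-0.998, -0.064, -0.001], [0.001, -0.0, -1.0]]
wrist_force: [1.5, -4.1, -1.1]
gripper_width: -0.0
```

>>> {"api": "drive_tool", "payload": {"series": [[-0.01, 0, 0, 0], [-0.01, 0, 0, 0]]}}

```text
time_s: 41.2
tcp_pos: [0.5648, -0.021, 0.0794]
ee_rot: [[0.064, -0.998, -0.0], [-0.998, -0.064, -0.002], [0.002, 0.0, -1.0]]
wrist_force: [2.7, -10.0, -1.4]
gripper_width: 0.008
```

>>> {"api": "drive_tool", "payload": {"series": [[-0.01, 0, 0, 0], [-0.01, 0, 0, 0]]}}

```text
time_s: 41.45
tcp_pos: [0.5645, -0.0205, 0.0794]
ee_rot: [[0.064, -0.998, -0.001], [-0.998, -0.064, -0.003], [0.003, 0.001, -1.0]]
wrist_force: [2.8, -12.3, -2.0]
gripper_width: 0.001
```

```bash
python3 bf.py
```

```text
41.45 [ 0.5645 -0.0205  0.0794] [  2.8  -12.26  -2.03] [ 14.4  30.1 -22.2   0.2 -37.8 -10.9]
tool x heading -86.33852189957283
bar frame TCP x 49.9 y -58.8 F along 2.0 across -12.4
```

>>> {"api": "drive_tool", "payload": {"series": [[0.1, 0, 0, 0], [0.1, 0, 0, 0], [0.1, 0, -0.5, 0], [0.1, 0, -1, 0], [0.1, 0, -1, 0]]}}

```text
time_s: 42.08
tcp_pos: [0.568, -0.0291, 0.2052]
ee_rot: [[0.065, -0.998, 0.012], [-0.998, -0.065, 0.002], [-0.001, -0.013, -1.0]]
wrist_force: [1.0, 0.0, -0.4]
gripper_width: 0.006
```

>>> {"api": "drive_tool", "payload": {"series": [[-0.3, 0.2, -0.3, 0], [-0.68, 0.52, -0.67, 0], [-0.68, 0.52, -0.67, 0], [-0.68, 0.52, -0.67, 0], [-0.68, 0.52, -0.67, 0], [-0.68, 0.52, -0.67, 0]]}}

```text
time_s: 42.82
tcp_pos: [0.4978, 0.0467, 0.2783]
ee_rot: [[0.063, -0.998, -0.003], [-0.998, -0.063, -0.001], [0.001, 0.003, -1.0]]
wrist_force: [-0.9, -0.1, 1.1]
gripper_width: 0.006
```

```bash
python3 bf.py
python3 - <<'E'
from meas import *
c=grab('wrist','w15');b=grab('top','t15')
h=np.radians(3.7);d=np.array([np.cos(h),np.sin(h),0]);n=np.array([-d[1],d[0],0]);E=d*.5121+n*.0019
P=lambda a,b,z:proj(c,d*a+n*b+E+[0,0,z]).round(1).tolist()[0]
for k,v in dict(endR48=P(0,-.02,.048),endL48=P(0,.02,.048),in20_60=P(.06,-.02,.02),R48_60=P(.06,-.02,.048),out0_60=P(.06,-.05,0),out20_60=P(.06,-.05,.02),out20_c=P(-.03,-.05,.02),longin80=P(0,.06,.02)).items(): print(k,v)
for c in (pickle.load(open('pics/t8.pkl','rb')),b):
    k=blobs(c,(50,80,30),(85,255,255))[0];m=cv2.moments(k);print('green',onz(c,(m['m10']/m['m00'],m['m01']/m['m00']),.048)[0,:2].round(4))
E
```

```text
42.825 [0.4978 0.0467 0.2783] [-0.94 -0.12  1.14] [ 24.   10.6 -17.9  -0.  -61.7 -20.4]
tool x heading -86.41271902181175
bar frame TCP x -12.3 y 12.6 F along -0.9 across -0.1
endR48 [260.4, 150.2]
endL48 [261.0, 192.9]
in20_60 [200.4, 146.6]
R48_60 [194.3, 150.4]
out0_60 [202.6, 114.4]
out20_60 [198.6, 115.2]
out20_c [292.3, 114.9]
longin80 [262.5, 223.3]
green [0.6925 0.0489]
green [0.6924 0.049 ]
```

Run:
```python
from meas import *
c=pickle.load(open('pics/w15.pkl','rb'))
o=meas(c,dict(longin=('g',1,(256,269),(198,228),-1,.02),longout=('g',1,(285,299),(122,228),1,.02),shortout=('g',0,(105,122),(195,285),-1,.0),
 contact_short=('S',0,(140,149),(190,250),1,.02),contact_end=('S',1,(257,268),(155,186),-1,.02),barR48=('g',0,(147,155),(190,225),1,.048),barL48=('S',0,(186,201),(190,250),-1,.048)))
h=np.radians(3.7); d=np.array([np.cos(h),np.sin(h)]);n=np.array([-d[1],d[0]])
for k,(p,u) in o.items(): print(k,'x',(p@d*1e3-512.1).round(1),'y',(p@n*1e3-1.9).round(1),'heading',((hd(u)+45)%90-45).round(2))
g=cv2.cvtColor(c['color'],cv2.COLOR_BGR2GRAY).astype(int);S=cv2.cvtColor(c['color'],cv2.COLOR_BGR2HSV)[...,1].astype(int)
for x in (190,210,240): print(x,g[105:160,x].tolist(),S[138:160,x].tolist())
for y in (160,180): print(y,g[y,252:272].tolist(),S[y,252:272].tolist())
```

```text
longin [0.5072 0.0866] heading -86.43
longout [0.4787 0.0415] heading -85.76
shortout [ 0.5459 -0.0146] heading -89.52
contact_short [0.5549 0.0151] heading 85.18
contact_end [0.5098 0.0388] heading -87.59
barR48 [0.5597 0.0171] heading -78.33
barL48 [0.5462 0.0577] heading -86.49
longin x -0.3 y 51.8 heading 3.57
longout x -31.8 y 8.6 heading 4.24
shortout x 31.7 y -51.7 heading 0.48
contact_short x 42.7 y -22.6 heading -4.82
contact_end x -0.9 y 3.9 heading 2.41
barR48 x 47.5 y -21.0 heading 11.67
barL48 x 36.7 y 20.4 heading 3.51
190 [182, 182, 182, 181, 183, 188, 163, 95, 105, 103, 80, 64, 81, 80, 79, 80, 79, 79, 80, 80, 79, 79, 78, 78, 80, 80, 80, 80, 79, 80, 81, 80, 80, 75, 135, 229, 254, 223, 90, 100, 93, 71, 82, 103, 100, 91, 140, 199, 202, 200, 201, 200, 201, 200, 199] [69, 41, 33, 10, 32, 66, 60, 64, 89, 135, 144, 142, 140, 156, 153, 151, 152, 150, 151, 148, 149, 151]
210 [180, 180, 180, 181, 187, 161, 92, 100, 105, 96, 65, 63, 79, 78, 76, 77, 77, 77, 76, 76, 78, 77, 75, 77, 76, 77, 76, 76, 77, 76, 79, 77, 77, 75, 95, 126, 105, 54, 46, 50, 54, 57, 79, 102, 99, 98, 101, 106,
[... 164 characters left out ...]
27, 128, 128, 127, 131, 122, 92, 61, 53, 61, 52, 53, 53, 53, 53, 53, 52, 53, 52, 51, 53, 52, 52, 53, 52, 52, 53, 53, 53, 53, 51, 50, 48, 49, 49, 50, 51, 50, 53, 76, 101, 96, 96, 98, 104, 103, 94, 162, 199, 98, 105, 106] [95, 98, 99, 106, 102, 107, 109, 107, 102, 137, 147, 146, 145, 149, 150, 149, 148, 160, 159, 149, 148, 149]
160 [107, 106, 105, 106, 105, 106, 105, 106, 108, 95, 96, 53, 57, 54, 78, 75, 74, 75, 79, 84] [145, 147, 147, 147, 148, 144, 145, 147, 145, 142, 146, 98, 72, 86, 50, 55, 55, 55, 52, 47]
180 [205, 205, 206, 206, 206, 205, 205, 207, 221, 142, 97, 55, 54, 50, 68, 65, 58, 59, 65, 71] [148, 148, 148, 147, 148, 148, 148, 147, 143, 154, 142, 95, 93, 99, 65, 62, 72, 71, 62, 55]
```

The final measurements show it seated: square heading about 3.9° against the bar's 3.6°, and the brass/black boundaries are where flush contact would put them along both faces. Handing in.

Run:
```python
from h import *
c=pickle.load(open('pics/t15.pkl','rb'))
print([onz(c,cv2.minAreaRect(q)[0],.03)[0,:2].round(3).tolist() for q in blobs(c,(0,180,60),(6,255,255))])
print(order.finish_job())
```

```text
[[0.521, -0.323], [0.376, 0.138]]
the job is handed in; nothing more can be done
None
```

The job is handed in: the red cap is in the blue tray, and the black square lies flat and snug in the corner at the bar's sawn end. It took about 43 s of the 61 s allowed.

**What I did**
- I pulled the rightmost red cap straight off the bar and set it down in the tray.
- I lifted the square by its short arm, pressed it flat beside the bar, then slid it into the corner by its long arm.
- After that first placing it sat about 2° off, probably dragged as the gripper opened. Regripping left it about 0.8° off.
- I then seated it by pushing with closed fingers, about 8 N against the sawn end and 12 N against the right-hand side.

**What the last checks showed**
- **Sawn end:** the long arm's inner edge is within about 0.3 mm of the end face.
- **Heading:** the long arm reads 3.6° on one edge and 4.2° on the other. The bar is at about 3.6°.
- **Right-hand side:** the line where the short arm meets the bar is within about 0.4 px of where flush contact would put it.
- **Bar:** its green end is within about 0.2 mm of where it was after the square was first laid flat, before any pushing.
- **Marker and tape:** unmoved when last measured, at about 29 s. I did not measure them again after the final pushes, which were well away from them.
- **Cap:** seen in the tray in the last top picture.

**Checks that disagreed**
- The automatic line fits along the short arm (its outer edge, its contact line and the bar's right-hand top edge) were thrown off by shadows and gave inconsistent headings. I relied on the raw brightness profiles there.
- The second loose cap did not show in the last top picture's colour mask. I took it to be hidden by the arm.

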